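# Pry open the bobbin winder's battery cover

### The arm

A 6-joint arm with a two-finger parallel gripper is mounted at the origin on the work surface. World frame = base frame: x ahead of the robot, y to its left, z up, the work surface at z = 0. Lengths are in m, angles in rad, forces in N, time in s.
With the tool pointing down it reaches from about 0.275 to 0.825 m from the base axis. Payload 5.2 kg.
Tool frame: the origin (TCP) lies midway between the tips of the shut fingers; the grasp point (between the pads) lies 19 mm behind it; z points along the fingers, x is the direction in which the jaws open and shut, and the axes are right-handed (so a half turn about z gives the same grasp; the last joint's range is limited). The gripper opens to 93 mm and grips with 3 to 60 N. Pads are 15 mm wide; open, the fingers measure 128 mm over their backs; the gripper's body (75 mm by 188 mm) begins 65 mm behind the grasp point.
Start: joints at [1.079, 0.259, 1.535, -0, 1.348, -0.203], TCP at [0.157, 0.527, 0.219] pointing down, gripper open.
Joint ranges: [-3.14, 3.14], [-0.91, 2.08], [0.19, 2.58], [-1.22, 4.36], [0.22, 2.71], [-3.12, 3.12]. Speed limits (rad/s): [2.57, 2.57, 3.14, 3.14, 3.14, 3.14].

### API

Orientations are given as [roll, pitch, yaw] about the fixed x, y, z axes, in that order (R = Rz(yaw) Ry(pitch) Rx(roll)).
In Python, from cell import readout, eyes, job gives the robot as it stands.
- The arm moves only by the shell command python3 -m creep 'ROWS' [FORCE]. ROWS is JSON, a list of rows, each an object of numbers: "tx", "ty", "tz": the shift along the tool's x, y, z in mm; "wx", "wy", "wz": the turn, a rotation vector about the tool's x, y, z in rad; "grip": the finger opening in mm, from 0 to 93. In form: [{"tx": .., "ty": .., "tz": .., "wx": .., "wy": .., "wz": .., "grip": ..}, ...]. A call has 1 to 20 rows; each row shifts and turns the commanded pose from where the row before left it, along the tool's axes as they then stand; what a row does not reach is not made up. A row lasts 1/12 s, in which the tool goes at most 41.7 mm and 7.16 degrees, less where a joint would pass 70% of its speed; a pose out of reach is approached as far as the arm can. A call with a gripper value outside its range is refused whole. The fingers move at their own pace and stop on an object; FORCE is the grip in N (left out, the last holds). Time passes only in rows, so rows that do not move let the fingers close. It gives the time, the measured TCP pose, the force and the opening at its end, in the units of the state.
- readout.get_obs(): the state, without advancing time (a new reading comes with each control period).
- eyes.capture(name): name is "scene" or "top"; returns (picture, depth): 384x512x3 uint8, red, green, blue; 384x512 float32, m along the optical axis (not along the pixel's ray), 0 where there is no reading.
- eyes.camera_params(name): a dict with "intrinsics" (3x3 intrinsics, pixels), "view" (4x4, takes a point from world to camera coordinates). Camera axes: x right, y down, z forward; pixel columns grow to the right and rows downward; lengths in m; the calibration is good to about 2 mm. A picture is of the moment at which its call begins. camera_params takes no time and is no camera call.
- job.sign_off(): hands the job in, once; it reports no verdict.
The state is a dict: "clock": time; "joints": joint angles; "joint_velocities": joint speeds; "tau": joint torques, N m; "ee_pos": TCP position; "eef_rot": TCP orientation; "wrist_force": force on the tool from outside, world axes, zero at the start; "moment": the same for the moment, N m; "finger_gap": opening from 0.0 (shut) to 1.0 (fully open).
Only numpy, scipy, OpenCV 4.12 (cv2) and the standard library are available. Lean on these libraries where they do the work, as an engineer would, in place of code of your own. Each camera call takes 0.05 s, during which the arm holds its last target.

### The job

The bobbin winder's batteries are due for a change. Use the flat-bladed opener to pry its snapped-on battery cover loose at the notch, then put the cover inside the steel tray, lying flat, and leave the opener lying on the table.

Things in the scene. Friction and masses are not known exactly. Their poses are not given: they have to be found in the camera images.
- winder: Bobbin winder, a low white plastic box fixed to the table, 140 (x) x 220 (y) x 32 mm high; its flat top is the deck. Origin: centre of its underside, z up. The battery cover sits on the deck, centred. Near the edges stand a bobbin spindle (38 mm above the deck, at x -45, y -88), a guide wire (32 mm, at x 25, y -95) and a button (10 mm, at x -45, y 88).
- ledge_top (a point): Middle of the inner top edge of the ledge, an upright rib along the winder's +x edge: 22 mm high above the deck, x = 62 to 68 mm, 120 mm long in y. This point is at winder (62, 0, 54 mm), 27 mm from the cover's notched edge; a blade dipped over the ledge into the notch can be levered on it. Axes as the winder's.
- cover: Battery cover, a grey plastic cap 70 (x) x 50 (y) x 16 mm high, 30 to 65 g, top plate 4 mm, skirt walls 3 mm, standing on the deck. Origin: centre of its underside; at the start at winder (0, 0, 32 mm), same axes. Sprung free, it stays up on its catch, notched edge 8 mm up, tilted 7 degrees, and lifts straight off by its two long sides, 50 mm apart.
- cover_notch (a point): Roof of the notch: outer lower edge of the top plate, mid +x side (cover 35, 0, 12 mm). The notch is an opening in that skirt, facing the ledge, 22 mm wide, 12 high from the deck to the plate; behind it the space is free to 14 mm in from the outer edge. A moulded V on top points to it. A hidden catch holds only this end: it frees after 7 to 9 mm rise here, at up to about 10 N.
- opener: Flat opener lying loose on the table, tip roughly towards the robot: wooden handle 95 (x) x 20 (y) x 18 mm (z), then a flat steel blade 85 mm long, 12 wide (y), 2.5 thick (z), its mid-plane 9 mm above the handle's underside. 70 to 120 g. Origin: middle of the handle's underside; x runs towards the blade's tip, z up as it lies.
- opener_tip (a point): Middle of the end of the opener's blade (opener x 132, y 0, z 9 mm). Axes as the opener's.
- tray: Open steel tray fixed on the table, 160 (x) x 130 (y) mm outside, 18 mm high, walls and floor 3 mm thick. Origin: centre of its underside; z up. It stands to one side of the winder, the opener on the other.
Things that resemble listed ones, but are neither listed nor needed, are in the scene too. Of the things that look like the opener, take the one that is farthest from the robot's base at the start.

How it is judged:
By the outcome, as a careful person would: the job done as asked, in the order asked, and still so for the second after the job is handed in, with the robot touching nothing.
It also fails if it takes over 70 s, if anything falls off the work surface, if the arm or the gripper's body presses on something with over 40 N, if the wrist force passes 120 N, or if a joint passes its speed limit or range.

## Working session

There is one attempt and no reset: what is moved stays moved. The work goes in short steps, Python scripts to look and compute and a shell command to move; the robot and the scene stay as the last step left them, time stands still between calls to the robot, and variables do not carry over. Pictures are saved under pics/ and viewed, and the job is handed in when it is done.

```bash
ls -la; mkdir -p pics; cat > h.py <<'E'
import numpy as np,cv2
from cell import readout,eyes,job
def snap(n,f):
    p,d=eyes.capture(n); cv2.imwrite(f'pics/{f}.png',cv2.cvtColor(p,cv2.COLOR_RGB2BGR)); np.save(f'pics/{f}.npy',d); return p,d
def world(n,d):
    c=eyes.camera_params(n);K=np.array(c['intrinsics']);V=np.linalg.inv(np.array(c['view']))
    v,u=np.mgrid[0:d.shape[0],0:d.shape[1]]
    P=np.stack([(u-K[0,2])/K[0,0]*d,(v-K[1,2])/K[1,1]*d,d,np.ones_like(d)],-1)
    return (P@V.T)[...,:3]
E
python3 - <<'E'
from h import *
for n in('top','scene'):
    p,d=snap(n,n+'0'); c=eyes.camera_params(n); print(c); 
print(readout.get_obs())
E
```

```text
total 12
drwxr-xr-x  3 agent agent 4096 Dec  7 16:49 .
drwxr-xr-x 23 root  root  4096 Dec  7 16:49 ..
drwxr-xr-x  2 agent agent 4096 Dec  7 16:49 pics
{'intrinsics': array([[388.09417942,   0.        , 255.42182599],
       [  0.        , 388.09417942, 189.33190716],
       [  0.        ,   0.        ,   1.        ]]), 'view': array([[-0.0120148 , -0.99992667,  0.0015135 ,  0.01042529],
       [-0.99846771,  0.01191547, -0.05403945,  0.38962536],
       [ 0.05401745, -0.00216045, -0.99853765,  1.06066665],
       [ 0.        ,  0.        ,  0.        ,  1.        ]])}
{'intrinsics': array([[387.20107338,   0.        , 256.26586062],
       [  0.        , 387.20107338, 194.52834521],
       [  0.        ,   0.        ,   1.        ]]), 'view': array([[-0.30190344,  0.95333589,  0.00223216,  0.09102886],
       [ 0.53312181,  0.17076975, -0.82862466, -0.16772781],
       [-0.79033882, -0.24897462, -0.55980013,  1.4051217 ],
       [ 0.        ,  0.        ,  0.        ,  1.        ]])}
{'clock': 0.1, 'joints': array([ 1.07921714e+00,  2.59220050e-01,  1.53597066e+00,  4.37886522e-05,
        1.34801634e+00, -2.02813960e-01]), 'joint_velocities': array([ 0.00032473, -0.00235668, -0.00264597,  0.00111596,  0.00170681,
       -0.00026373]), 'tau': array([ 2.40955160e-03, -4.38209689e+01, -2.84647000e+01,  7.22453976e-02,
        3.60810407e-02, -1.59892340e-05]), 'ee_pos': array([0.15635397, 0.52679175, 0.217929  ]), 'eef_rot': array([-3.14122565e+00,  1.57271264e-03,  1.28202168e+00]), 'wrist_force': array([-0.57414586,  0.40653629, -0.37320403]), 'moment': array([-0.03958802, -0.02821445, -0.00926279]), 'finger_gap': 0.9965680445434032}
```

View pics/top0.png

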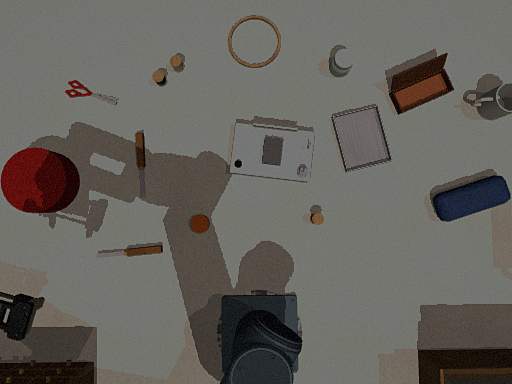

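View pics/scene0.png

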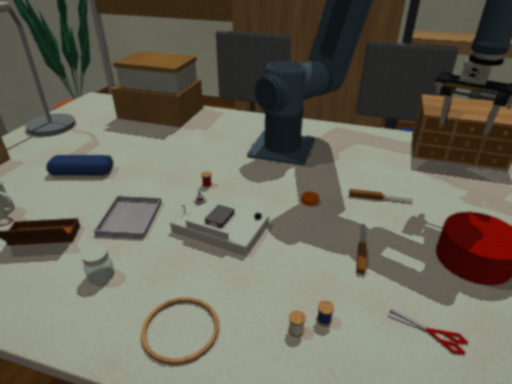

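The top view has +x up and +y to the left. The winder is at about (272,150) with its ledge on the upper edge, and the tray is at (361,137). The two opener-like tools are at about (141,160), the farther one with its tip pointing down, and (130,250), the nearer one. Now I'll measure them.

```bash
python3 - <<'E'
from h import *
d=np.load('pics/top0.npy'); W=world('top',d); p=cv2.imread('pics/top0.png')
crop=lambda u0,v0,u1,v1,n,s:cv2.imwrite(f'pics/{n}.png',cv2.resize(p[v0:v1,u0:u1],None,fx=s,fy=s,interpolation=cv2.INTER_CUBIC))
crop(215,95,405,190,'c1',4); crop(90,115,170,265,'c2',4)
print('table z',np.median(W[200:215,210:230,2]), 'zero',(d==0).mean())
def rect(m,name):
    P=W[m][:,:2].astype(np.float32); print(name,m.sum(),'z',np.percentile(W[m][:,2],[5,50,95]).round(4), cv2.minAreaRect((P*1000).astype(np.float32)))
def box(u0,v0,u1,v1,z0,z1):
    m=np.zeros(d.shape,bool); m[v0:v1,u0:u1]=True; return m&(W[...,2]>z0)&(W[...,2]<z1)
rect(box(225,110,322,190,.024,.040),'deck')
rect(box(255,130,290,170,.0425,.056),'cover')
rect(box(245,110,305,135,.046,.060),'ledge')
rect(box(325,95,400,180,.010,.025),'traywalls')
for n,b in (('op far',(125,120,160,205)),('op near',(92,235,170,262))):
    m=box(*b,.012,.025); rect(m,n+' handle'); m2=box(*b,.006,.012); rect(m2,n+' blade')
    m=box(*b,.006,.025);print(W[m].min(0),W[m].max(0))
E
```

```text
table z -0.00028073378691184647 zero 0.004033406575520833
deck 3440 z [0.0281 0.0315 0.0349] ((491.32025146484375, -40.441932678222656), (220.03610229492188, 140.3361358642578), 82.6102294921875)
cover 479 z [0.0443 0.0474 0.0504] ((491.23773193359375, -40.47370910644531), (49.84136962890625, 70.24288940429688), 82.5806655883789)
ledge 129 z [0.0468 0.0526 0.0565] ((555.775390625, -48.766571044921875), (119.41777038574219, 7.036230087280273), 82.35323333740234)
traywalls 382 z [0.0108 0.0162 0.0212] ((544.1212158203125, -318.4283447265625), (178.8662567138672, 192.9853057861328), 13.147382736206055)
op far handle 285 z [0.013  0.0171 0.0201] ((461.23223876953125, 321.0081787109375), (177.75982666015625, 20.688283920288086), 4.006359100341797)
op far blade 133 z [0.0065 0.0094 0.0117] ((459.59063720703125, 339.03131103515625), (175.42713928222656, 57.255584716796875), 1.134905219078064)
[0.372186   0.30872373 0.0060642 ] [0.549597   0.3669382  0.02421605]
op near handle 295 z [0.0129 0.0172 0.0206] ((222.14268493652344, 351.93682861328125), (20.006662368774414, 176.6803436279297), 5.320949077606201)
op near blade 109 z [0.0068 0.0095 0.0118] ((236.8695831298828, 350.37628173828125), (182.63182067871094, 57.17578887939453), 89.16474914550781)
[0.20706505 0.25892977 0.00604967] [0.26576576 0.442023   0.02211082]
```

```bash
sleep 1
```

```text
(no output)
```

View pics/c1.png

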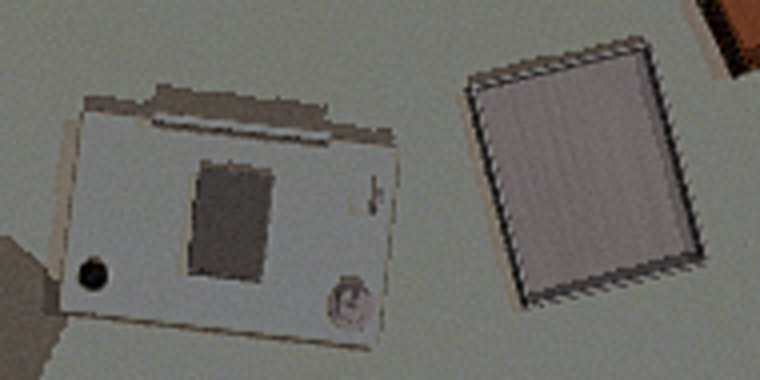

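View pics/c2.png

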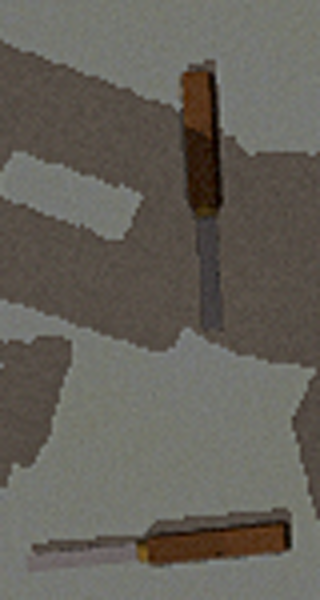

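The crops show the winder with its ledge on the far side, the button lower left and the spindle lower right, as specified. The far opener's handle is at about (140,149) and its blade tip at about (143,197). I'll refine the opener and tray poses next.

```bash
python3 - <<'E'
from h import *
d=np.load('pics/top0.npy'); W=world('top',d); p=cv2.imread('pics/top0.png').astype(int)
sm=cv2.medianBlur(W[...,2].astype(np.float32),3)
def cc(u0,v0,u1,v1,z0,z1):
    m=np.zeros(d.shape,np.uint8); m[v0:v1,u0:u1]=1; m&=((sm>z0)&(sm<z1)).astype(np.uint8)
    n,l,s,_=cv2.connectedComponentsWithStats(m); return l==1+np.argmax(s[1:,4])
for n,b in(('far',(125,120,160,205)),('near',(92,235,170,262))):
    m=cc(*b,.013,.026); P=W[m][:,:2].astype(np.float32)*1000; print(n,'handle',m.sum(),cv2.minAreaRect(P),np.median(W[m][:,2]))
    b0=(p[...,2]-p[...,0]>22); k=np.zeros_like(b0);k[b[1]:b[3],b[0]:b[2]]=1;b0&=k
    # colour handle: project at z=.018 (top)
    print(' colour',b0.sum(),cv2.minAreaRect(W[b0][:,:2].astype(np.float32)*1000))
    m=cc(*b,.0055,.026); P=W[m][:,:2].astype(np.float32)*1000; c,(vx,vy)=P.mean(0),cv2.fitLine(P,cv2.DIST_HUBER,0,.01,.01)[:2,0]
    t=(P-c)@[vx,vy]; print(' all',m.sum(),c,np.degrees(np.arctan2(vy,vx)),'ends',c+t.min()*np.array([vx,vy]),c+t.max()*np.array([vx,vy]),t.max()-t.min())
# tray
m=cc(325,95,400,180,.009,.03); print('tray',m.sum(),cv2.minAreaRect(W[m][:,:2].astype(np.float32)*1000))
g=np.zeros(d.shape,bool);g[97:180,328:396]=True
m=cc(325,95,400,180,.0015,.03); print('tray all',m.sum(),cv2.minAreaRect(W[m][:,:2].astype(np.float32)*1000))
E
```

```text
far handle 258 ((410.45294189453125, 192.1509246826172), (391.96405029296875, 81.30331420898438), 55.160987854003906) 0.0174236541285393
 colour 246 ((384.7328796386719, 212.3034210205078), (395.6584777832031, 146.5484619140625), 55.160987854003906)
 all 412 [472.63403 320.7013 ] 2.91461 ends [316.34723 312.7442 ] [549.8926 324.6348] 233.84787
near handle 267 ((263.47509765625, 183.2315216064453), (33.32524871826172, 374.5881652832031), 16.242387771606445) 0.0174655049224528
 colour 269 ((256.1571044921875, 220.22886657714844), (45.60589599609375, 448.1995849609375), 13.827520370483398)
 all 400 [223.63484 339.8963 ] -84.516594 ends [213.84027 441.92657] [256.1861       0.80914307] 443.14532
tray 126 ((542.3829345703125, -352.7744445800781), (159.71424865722656, 19.599937438964844), 14.285518646240234)
tray all 2452 ((484.4324951171875, -163.63583374023438), (174.21856689453125, 425.08685302734375), 19.33700180053711)
```

```bash
python3 - <<'E'
from h import *
d=np.load('pics/top0.npy'); W=world('top',d); p=cv2.imread('pics/top0.png').astype(int)
sm=cv2.medianBlur(W[...,2].astype(np.float32),3); ok=(d>0)&(abs(W[...,2]-sm)<.006)
def cc(u0,v0,u1,v1,z0,z1):
    m=np.zeros(d.shape,np.uint8); m[v0:v1,u0:u1]=1; m&=((sm>z0)&(sm<z1)).astype(np.uint8)
    n,l,s,_=cv2.connectedComponentsWithStats(m,connectivity=8); return (l==1+np.argmax(s[1:,4]))&ok
b=(125,120,160,205)
m=cc(*b,.013,.026); P=W[m][:,:2].astype(np.float32)*1000; print('handle',m.sum(),cv2.minAreaRect(P),np.median(W[m][:,2]))
m=cc(*b,.0055,.026); P=W[m][:,:2].astype(np.float32)*1000; c,v=P.mean(0),cv2.fitLine(P,cv2.DIST_HUBER,0,.01,.01)[:2,0]
t=(P-c)@v; print('all',m.sum(),c,np.degrees(np.arctan2(v[1],v[0])),c+t.min()*v,c+t.max()*v)
m=cc(*b,.0055,.026)&(W[...,0]<.45)&(W[...,2]<.013);P=W[m][:,:2].astype(np.float32)*1000;print('blade',m.sum(),cv2.minAreaRect(P))
for z0 in(.0015,):
    m=cc(325,95,400,180,z0,.03); print('tray',m.sum(),cv2.minAreaRect(W[m][:,:2].astype(np.float32)*1000))
E
```

```text
handle 257 ((500.7716064453125, 323.8305969238281), (98.13560485839844, 20.542194366455078), 2.695640802383423) 0.017408179849257133
all 409 [472.8307  321.48364] 2.8861842 [372.3025 316.4154] [549.85095 325.3667 ]
blade 119 ((411.27862548828125, 318.90447998046875), (78.10387420654297, 12.949196815490723), 2.873835563659668)
tray 2320 ((531.0848999023438, -293.77685546875), (167.14259338378906, 139.19557189941406), 13.439179420471191)
```

```bash
cat > k.py <<'E'
import sys,numpy as np
from scipy.spatial.transform import Rotation as R
from cell import readout
def st():
    o=readout.get_obs(); return np.array(o['ee_pos']),R.from_euler('xyz',o['eef_rot']),o
def to(pos,rot):
    """rotation first (tool rotvec), then shift in new tool frame, mm"""
    p,r,o=st(); w=(r.inv()*rot).as_rotvec(); s=rot.inv().apply(np.array(pos)-p)*1000
    print('turn rad',w.round(4),'rows>=',np.ceil(np.linalg.norm(w)/.124),'| then shift mm',s.round(1),'| shift in old frame',(r.inv().apply(np.array(pos)-p)*1000).round(1))
def down(yawdeg,tilt=0):
    # tilt>0: tool frame rotated about tool x
    return R.from_euler('z',yawdeg,degrees=True)*R.from_euler('x',180,degrees=True)*R.from_euler('x',tilt,degrees=True)
E
python3 - <<'E'
from k import *
to([.4915,.323,.218],down(92.8)); 
E
```

```text
turn rad [-0.0006  0.0015 -0.3376] rows>= 3.0 | then shift mm [-2.199e+02  3.248e+02 -1.000e-01] | shift in old frame [-9.990e+01  3.793e+02 -1.000e-01]
```

```bash
python3 -m creep '[{"wz":-0.085,"grip":60},{"wz":-0.085},{"wz":-0.085},{"wz":-0.083},{"tx":-13.7,"ty":20.3},{"tx":-13.7,"ty":20.3},{"tx":-13.7,"ty":20.3},{"tx":-13.7,"ty":20.3},{"tx":-13.7,"ty":20.3},{"tx":-13.7,"ty":20.3},{"tx":-13.7,"ty":20.3},{"tx":-13.7,"ty":20.3},{"tx":-13.7,"ty":20.3},{"tx":-13.7,"ty":20.3},{"tx":-13.7,"ty":20.3},{"tx":-13.7,"ty":20.3},{"tx":-13.7,"ty":20.3},{"tx":-13.7,"ty":20.3},{"tx":-13.7,"ty":20.3},{"tx":-13.7,"ty":20.3}]'
python3 - <<'E'
from k import *
to([.4915,.323,.218],down(92.8)); 
E
```

```text
turn rad [-0.0006  0.0015 -0.3376] rows>= 3.0 | then shift mm [-2.199e+02  3.248e+02 -1.000e-01] | shift in old frame [-9.990e+01  3.793e+02 -1.000e-01]$[0]: bad value
```

```bash
python3 -m creep '[{"tx":0,"ty":0,"tz":0,"wx":0,"wy":0,"wz":-0.085,"grip":60},{"tx":0,"ty":0,"tz":0,"wx":0,"wy":0,"wz":-0.085,"grip":60},{"tx":0,"ty":0,"tz":0,"wx":0,"wy":0,"wz":-0.085,"grip":60},{"tx":0,"ty":0,"tz":0,"wx":0,"wy":0,"wz":-0.083,"grip":60},{"tx":-20,"ty":30,"tz":0,"wx":0,"wy":0,"wz":0,"grip":60},{"tx":-20,"ty":30,"tz":0,"wx":0,"wy":0,"wz":0,"grip":60}]'
python3 - <<'E'
from k import *
to([.4915,.323,.218],down(92.8)); 
E
```

```text
clock: 0.6
ee_pos: [0.2176, 0.4902, 0.2181]
eef_rot: [-3.141, 0.001, 1.625]
wrist_force: [1.0, 0.5, 0.0]
finger_gap: 0.658
turn rad [-0.0008  0.0005  0.0049] rows>= 1.0 | then shift mm [-1.804e+02  2.654e+02  1.000e-01] | shift in old frame [-181.7  264.5    0. ]
```

```bash
python3 -m creep '[{"tx":-20,"ty":29.5,"tz":0,"wx":0,"wy":0,"wz":0,"grip":60},{"tx":-20,"ty":29.5,"tz":0,"wx":0,"wy":0,"wz":0,"grip":60},{"tx":-20,"ty":29.5,"tz":0,"wx":0,"wy":0,"wz":0,"grip":60},{"tx":-20,"ty":29.5,"tz":0,"wx":0,"wy":0,"wz":0,"grip":60},{"tx":-20,"ty":29.5,"tz":0,"wx":0,"wy":0,"wz":0,"grip":60},{"tx":-20,"ty":29.5,"tz":0,"wx":0,"wy":0,"wz":0,"grip":60},{"tx":-20,"ty":29.5,"tz":0,"wx":0,"wy":0,"wz":0,"grip":60},{"tx":-20,"ty":29.5,"tz":0,"wx":0,"wy":0,"wz":0,"grip":60},{"tx":-20,"ty":29.5,"tz":0,"wx":0,"wy":0,"wz":0,"grip":60},{"tx":0,"ty":0,"tz":0,"wx":0,"wy":0,"wz":0,"grip":60}]'
python3 - <<'E'
from k import *
to([.4915,.323,.02],down(92.8)); 
E
```

```text
clock: 1.43
ee_pos: [0.4977, 0.3196, 0.2177]
eef_rot: [3.14, 0.002, 1.615]
wrist_force: [-0.6, 0.5, 0.3]
finger_gap: 0.644
turn rad [ 0.0017  0.0022 -0.0046] rows>= 1.0 | then shift mm [  3.7  -6.  197.7] | shift in old frame [  4.1  -6.4 197.7]
```

```bash
python3 -m creep '[{"tx":2,"ty":-3,"tz":25,"wx":0.002,"wy":0.002,"wz":-0.0046,"grip":60},{"tx":2,"ty":-3,"tz":30,"wx":0,"wy":0,"wz":0,"grip":60},{"tx":0,"ty":0,"tz":30,"wx":0,"wy":0,"wz":0,"grip":60},{"tx":0,"ty":0,"tz":30,"wx":0,"wy":0,"wz":0,"grip":60},{"tx":0,"ty":0,"tz":25,"wx":0,"wy":0,"wz":0,"grip":60},{"tx":0,"ty":0,"tz":20,"wx":0,"wy":0,"wz":0,"grip":60},{"tx":0,"ty":0,"tz":0,"wx":0,"wy":0,"wz":0,"grip":60},{"tx":0,"ty":0,"tz":0,"wx":0,"wy":0,"wz":0,"grip":60}]'
python3 - <<'E'
from k import *
to([.4915,.323,.003],down(92.8)); 
from h import *
p,d=snap('scene','s1');cv2.imwrite('pics/s1c.png',cv2.resize(cv2.cvtColor(p,4)[130:290,280:480],None,fx=4,fy=3.7))
E
```

```text
clock: 2.1
ee_pos: [0.4848, 0.3272, 0.0576]
eef_rot: [-3.136, -0.001, 1.625]
wrist_force: [0.6, 0.1, 0.4]
finger_gap: 0.647
turn rad [-0.0052 -0.0009  0.0051] rows>= 1.0 | then shift mm [-4.6  6.4 54.6] | shift in old frame [-4.6  6.7 54.6]
```

View pics/s1c.png

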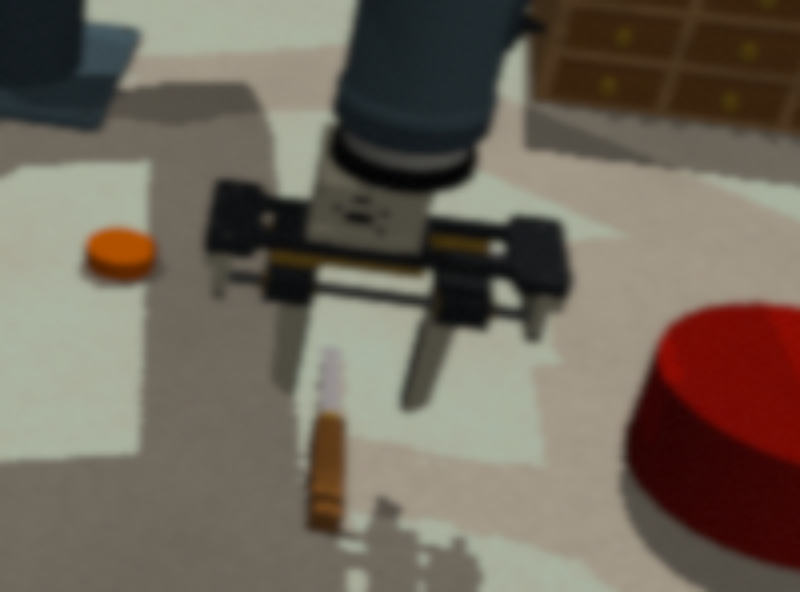

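```bash
python3 -m creep '[{"tx":0,"ty":0,"tz":0,"wx":0,"wy":0,"wz":0,"grip":60},{"tx":0,"ty":0,"tz":0,"wx":0,"wy":0,"wz":0,"grip":60}]'
python3 - <<'E'
from k import *
to([.4915,.323,.003],down(92.8)); print(st()[2]['joint_velocities'])
E
```

```text
clock: 2.32
ee_pos: [0.4872, 0.3281, 0.0605]
eef_rot: [3.141, -0.003, 1.625]
wrist_force: [-0.0, -0.8, -1.0]
finger_gap: 0.642
turn rad [ 0.0011 -0.0031  0.005 ] rows>= 1.0 | then shift mm [-5.3  4.1 57.5] | shift in old frame [-5.5  4.  57.5]
[-0.0028788   0.0008085   0.00671424  0.00052359 -0.00463658  0.00090846]
```

```bash
python3 -m creep '[{"tx":-4.3,"ty":4.5,"tz":0,"wx":0,"wy":0,"wz":0.005,"grip":60},{"tx":0,"ty":0,"tz":15,"wx":0,"wy":0,"wz":0,"grip":60},{"tx":0,"ty":0,"tz":15,"wx":0,"wy":0,"wz":0,"grip":60},{"tx":0,"ty":0,"tz":15,"wx":0,"wy":0,"wz":0,"grip":60},{"tx":0,"ty":0,"tz":5,"wx":0,"wy":0,"wz":0,"grip":60},{"tx":0,"ty":0,"tz":3,"wx":0,"wy":0,"wz":0,"grip":60},{"tx":0,"ty":0,"tz":2,"wx":0,"wy":0,"wz":0,"grip":60},{"tx":0,"ty":0,"tz":0,"wx":0,"wy":0,"wz":0,"grip":60},{"tx":0,"ty":0,"tz":0,"wx":0,"wy":0,"wz":0,"grip":60}]'
python3 - <<'E'
from h import *
p,d=snap('top','t2');cv2.imwrite('pics/t2c.png',cv2.resize(cv2.cvtColor(p,4)[110:210,90:200],None,fx=5.5,fy=5.5))
E
```

```text
clock: 3.07
ee_pos: [0.4913, 0.3237, 0.0045]
eef_rot: [-3.141, -0.002, 1.62]
wrist_force: [0.2, -0.3, -0.2]
finger_gap: 0.645
```

View pics/t2c.png

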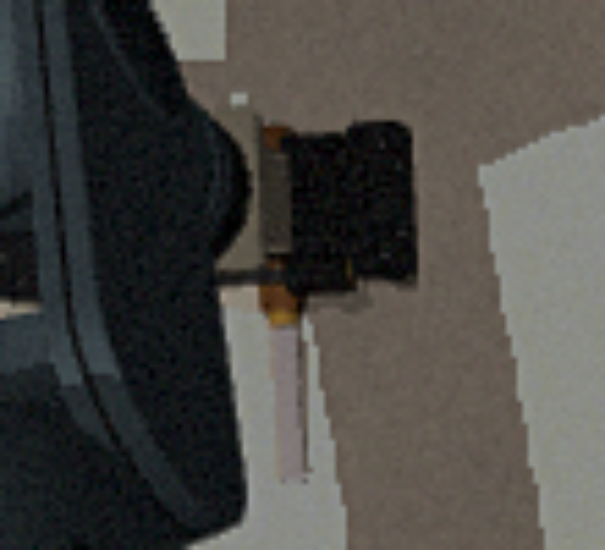

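The gripper straddles the handle, and the blade is visible running down to about (293,480) in the crop. I'll close on it.

```bash
python3 -m creep '[{"tx":0,"ty":0,"tz":1.5,"wx":0,"wy":0,"wz":0,"grip":60},{"tx":0,"ty":0,"tz":0,"wx":0,"wy":0,"wz":0,"grip":12},{"tx":0,"ty":0,"tz":0,"wx":0,"wy":0,"wz":0,"grip":12},{"tx":0,"ty":0,"tz":0,"wx":0,"wy":0,"wz":0,"grip":12},{"tx":0,"ty":0,"tz":0,"wx":0,"wy":0,"wz":0,"grip":12},{"tx":0,"ty":0,"tz":0,"wx":0,"wy":0,"wz":0,"grip":12},{"tx":0,"ty":0,"tz":0,"wx":0,"wy":0,"wz":0,"grip":12},{"tx":0,"ty":0,"tz":0,"wx":0,"wy":0,"wz":0,"grip":12},{"tx":0,"ty":0,"tz":0,"wx":0,"wy":0,"wz":0,"grip":12},{"tx":0,"ty":0,"tz":0,"wx":0,"wy":0,"wz":0,"grip":12},{"tx":0,"ty":0,"tz":0,"wx":0,"wy":0,"wz":0,"grip":12}]' 50
```

```text
clock: 4.03
ee_pos: [0.4906, 0.3235, 0.0021]
eef_rot: [-3.14, -0.002, 1.62]
wrist_force: [0.0, 0.1, -0.2]
finger_gap: 0.209
```

```bash
python3 -m creep '[{"tx":0,"ty":0,"tz":-5,"wx":0,"wy":0,"wz":0,"grip":12},{"tx":0,"ty":0,"tz":-15,"wx":0,"wy":0,"wz":0,"grip":12},{"tx":0,"ty":0,"tz":-25,"wx":0,"wy":0,"wz":0,"grip":12},{"tx":0,"ty":0,"tz":-25,"wx":0,"wy":0,"wz":0,"grip":12},{"tx":0,"ty":0,"tz":-25,"wx":0,"wy":0,"wz":0,"grip":12},{"tx":0,"ty":0,"tz":-25,"wx":0,"wy":0,"wz":0,"grip":12},{"tx":0,"ty":0,"tz":-25,"wx":0,"wy":0,"wz":0,"grip":12},{"tx":0,"ty":0,"tz":-25,"wx":0,"wy":0,"wz":0,"grip":12},{"tx":0,"ty":0,"tz":-10,"wx":0,"wy":0,"wz":0,"grip":12},{"tx":0,"ty":0,"tz":0,"wx":0,"wy":0,"wz":0,"grip":12},{"tx":0,"ty":0,"tz":0,"wx":0,"wy":0,"wz":0,"grip":12},{"tx":0,"ty":0,"tz":0,"wx":0,"wy":0,"wz":0,"grip":12}]'
python3 - <<'E'
from h import *
from k import st
p,d=snap('top','t3');cv2.imwrite('pics/t3c.png',cv2.resize(cv2.cvtColor(p,4)[110:240,80:210],None,fx=4.5,fy=4.5))
p,d2=snap('scene','s3');cv2.imwrite('pics/s3c.png',cv2.resize(cv2.cvtColor(p,4)[100:260,280:480],None,fx=4,fy=3.7))
E
```

```text
clock: 5.03
ee_pos: [0.49, 0.3227, 0.1803]
eef_rot: [-3.137, -0.001, 1.62]
wrist_force: [-0.1, 0.2, -1.1]
finger_gap: 0.207
```

View pics/t3c.png

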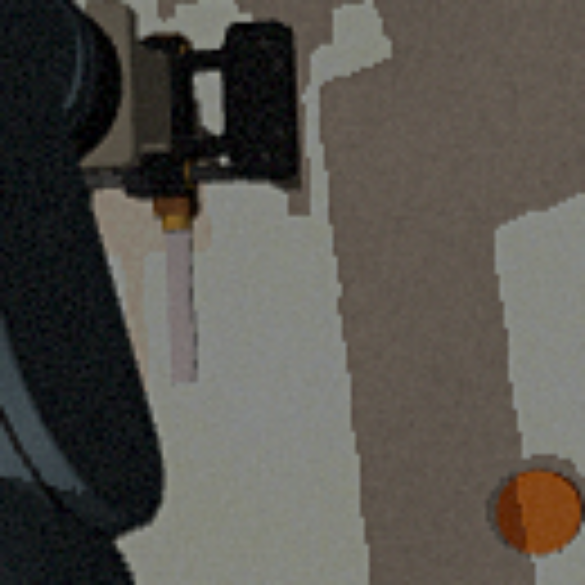

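View pics/s3c.png

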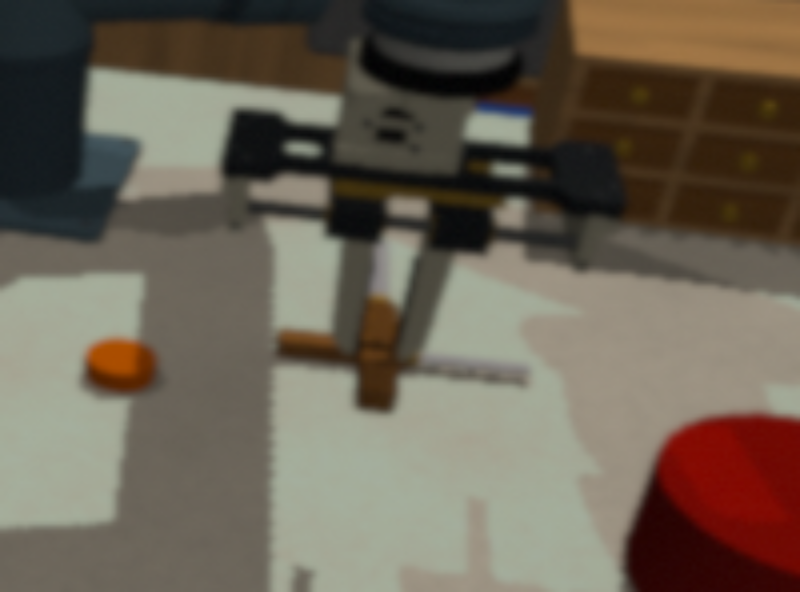

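The opener is held, with its blade running from about (119,161) to (121,195) in the full top view. I'll measure the blade in the tool frame.

```bash
python3 - <<'E'
from h import *
from k import *
d=np.load('pics/t3.npy'); W=world('top',d)
m=np.zeros(d.shape,bool); m[158:200,110:130]=True; m&=(d>0)&(W[...,2]>.15)&(W[...,2]<.22)
p,r,o=st(); p=np.array([.4908,.3232,.1808])
T=r.inv().apply(W[m]-p)*1000
T=T[(T[:,1]<-40)]
print(m.sum(),T.min(0),T.max(0)); print('tip end y sorted',np.sort(T[:,1])[:12].round(1))
print('tz fit',np.polyfit(T[:,1],T[:,2],1),'tx fit',np.polyfit(T[:,1],T[:,0],1))
for a in(-50,-70,-90,-110): 
    s=T[abs(T[:,1]-a)<10]; print(a,len(s),np.median(s,0).round(1))
E
```

```text
215 [  -7.67700593 -118.45125965  -15.71745655] [  6.02498855 -40.02142068  -3.21096521]
tip end y sorted [-118.5 -118.4 -118.1 -117.8 -117.8 -117.4 -116.  -115.8 -115.7 -115.6
 -115.4 -115.3]
tz fit [-5.25129098e-03 -7.57471213e+00] tx fit [ 0.00889473 -0.34689421]
-50 51 [ -0.5 -50.1  -7.3]
-70 51 [ -1.3 -69.5  -6.9]
-90 45 [ -0.8 -90.3  -6.9]
-110 48 [  -1.3 -109.8   -7.4]
```

```bash
cat > w.py <<'E'
from k import *
WO=np.array([.4913,-.0404,0]); WY=-7.4; WR=R.from_euler('z',WY,degrees=True)
TIP=np.array([-1,-120,-6.3])/1000
def tgt(tipw,th):  # tip pos in winder mm, tilt deg -> tcp pos, rot
    rot=down(90+WY,-th); return WO+WR.apply(np.array(tipw)/1000)-rot.apply(TIP),rot
def midz(x,th,c):
    t=np.radians(th); return 54-(62-x)*np.tan(t)+(c+1.25)/np.cos(t)
def tipnow(cmd=None):
    p,r,o=st(); q=WR.inv().apply(p+r.apply(TIP)-WO)*1000
    ax=WR.inv().apply(r.apply([0,-1,0])); th=np.degrees(np.arcsin(-ax[2])); yaw=np.degrees(np.arctan2(ax[1],-ax[0]))
    t=np.radians(th); c=((q[2]-54)+(62-q[0])*np.tan(t))*np.cos(t)-1.25
    zroof=54-27*np.tan(t)+(c+2.5)/np.cos(t)
    print('tip in winder',q.round(1),'tilt %.1f yawerr %.1f c %.1f bladetop at x35 %.1f (roof 44)'%(th,yaw,c,zroof),'F',np.round(o['wrist_force'],1),'M',np.round(o['moment'],2))
E
python3 - <<'E'
from w import *
th=33
for x in(30,90): print(x,midz(x,th,.8))
z=midz(90,th,.8)
P,r=tgt([90,0,z+25],th); print(P); to(P,r)
E
```

```text
30 35.663301767993346
90 74.62775735984398
[ 0.6838841  -0.06440391  0.15970082]
turn rad [-0.5799 -0.0515  0.1729] rows>= 5.0 | then shift mm [-358.9  191.9  149. ] | shift in old frame [-396.1  174.9   19.2]
```

```bash
python3 -m creep '[{"tx":-12,"ty":6,"tz":0,"wx":0,"wy":0,"wz":0,"grip":12},{"tx":-24,"ty":11,"tz":0,"wx":0,"wy":0,"wz":0,"grip":12},{"tx":-30,"ty":13,"tz":0,"wx":0,"wy":0,"wz":0,"grip":12},{"tx":-30,"ty":13,"tz":0,"wx":0,"wy":0,"wz":0,"grip":12},{"tx":-30,"ty":13,"tz":0,"wx":0,"wy":0,"wz":0,"grip":12},{"tx":-30,"ty":13,"tz":0,"wx":0,"wy":0,"wz":0,"grip":12},{"tx":-30,"ty":13,"tz":0,"wx":0,"wy":0,"wz":0,"grip":12},{"tx":-30,"ty":13,"tz":0,"wx":0,"wy":0,"wz":0,"grip":12},{"tx":-30,"ty":13,"tz":0,"wx":0,"wy":0,"wz":0,"grip":12},{"tx":-30,"ty":13,"tz":0,"wx":0,"wy":0,"wz":0,"grip":12},{"tx":-30,"ty":13,"tz":0,"wx":0,"wy":0,"wz":0,"grip":12},{"tx":-30,"ty":13,"tz":0,"wx":0,"wy":0,"wz":0,"grip":12},{"tx":-30,"ty":13,"tz":0,"wx":0,"wy":0,"wz":0,"grip":12},{"tx":-20,"ty":10,"tz":0,"wx":0,"wy":0,"wz":0,"grip":12},{"tx":-10,"ty":5,"tz":0,"wx":0,"wy":0,"wz":0,"grip":12},{"tx":0,"ty":0,"tz":0,"wx":0,"wy":0,"wz":0,"grip":12},{"tx":0,"ty":0,"tz":0,"wx":0,"wy":0,"wz":0,"grip":12}]'
python3 - <<'E'
from w import *
th=33
P,r=tgt([90,0,midz(90,th,.8)+25],th); to(P,r); tipnow()
E
```

```text
clock: 6.55
ee_pos: [0.6845, -0.064, 0.18]
eef_rot: [-3.138, -0.003, 1.619]
wrist_force: [0.1, 0.4, -0.8]
finger_gap: 0.213
turn rad [-0.5786 -0.0536  0.1713] rows>= 5.0 | then shift mm [ -0.5 -11.5  16.7] | shift in old frame [-0.5 -0.6 20.3]
tip in winder [ 76.7 -20.6 186.7] tilt -0.2 yawerr -10.1 c 131.5 bladetop at x35 188.1 (roof 44) F [ 0.1  0.4 -0.8] M [ 0.05 -0.04  0.03]
```

```bash
python3 -m creep '[{"tx":0,"ty":0,"tz":0,"wx":-0.0964,"wy":-0.0089,"wz":0.0286,"grip":12},{"tx":0,"ty":0,"tz":0,"wx":-0.0964,"wy":-0.0089,"wz":0.0286,"grip":12},{"tx":0,"ty":0,"tz":0,"wx":-0.0964,"wy":-0.0089,"wz":0.0286,"grip":12},{"tx":0,"ty":0,"tz":0,"wx":-0.0964,"wy":-0.0089,"wz":0.0286,"grip":12},{"tx":0,"ty":0,"tz":0,"wx":-0.0964,"wy":-0.0089,"wz":0.0286,"grip":12},{"tx":0,"ty":0,"tz":0,"wx":-0.0964,"wy":-0.0089,"wz":0.0286,"grip":12},{"tx":-0.5,"ty":-6,"tz":8,"wx":0,"wy":0,"wz":0,"grip":12},{"tx":0,"ty":-5.5,"tz":8.5,"wx":0,"wy":0,"wz":0,"grip":12},{"tx":0,"ty":0,"tz":0,"wx":0,"wy":0,"wz":0,"grip":12},{"tx":0,"ty":0,"tz":0,"wx":0,"wy":0,"wz":0,"grip":12},{"tx":0,"ty":0,"tz":0,"wx":0,"wy":0,"wz":0,"grip":12}]'
python3 - <<'E'
from w import *
from h import *
tipnow()
p,d=snap('top','t4');cv2.imwrite('pics/t4c.png',cv2.resize(cv2.cvtColor(p,4)[80:200,200:340],None,fx=5,fy=5))
p,d2=snap('scene','s4');cv2.imwrite('pics/s4c.png',cv2.resize(cv2.cvtColor(p,4)[120:290,120:320],None,fx=4,fy=3.5))
th=33
P,r=tgt([90,0,midz(90,th,.8)+25],th); to(P,r)
E
```

```text
clock: 7.47
ee_pos: [0.6862, -0.0645, 0.1616]
eef_rot: [2.563, 0.001, 1.443]
wrist_force: [1.1, -0.5, -1.3]
finger_gap: 0.208
tip in winder [ 92.5   0.  101.3] tilt 33.1 yawerr -0.1 c 21.7 bladetop at x35 65.2 (roof 44) F [ 1.1 -0.5 -1.3] M [ 0.03  0.36 -0.08]
turn rad [0.0027 0.     0.0013] rows>= 1.0 | then shift mm [-0.  -2.7  0.5] | shift in old frame [-0.  -2.7  0.5]
```

View pics/t4c.png

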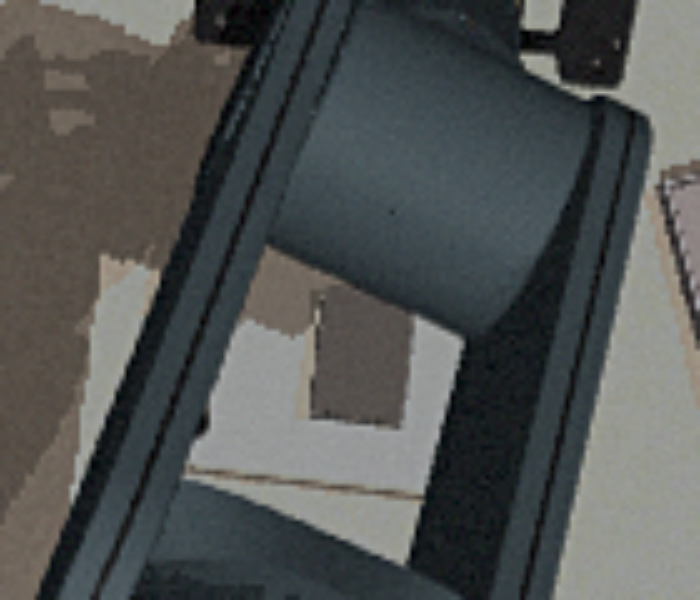

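View pics/s4c.png

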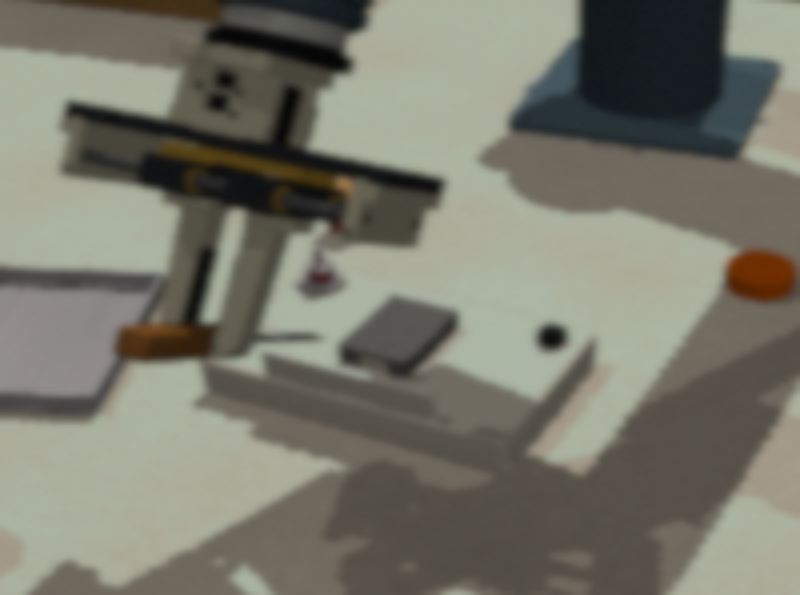

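The scene view shows the tilted opener with its tip at about (320,337) in the crop, pointing at the cover, and the notch visible at about (372,368). Before inserting, I'll check the model by overlaying its projections on this view.

```bash
cat > ov.py <<'E'
from h import *
from w import *
def proj(n,P):
    c=eyes.camera_params(n);V=np.array(c['view']);K=np.array(c['intrinsics'])
    q=np.asarray(P)@V[:3,:3].T+V[:3,3]; q=q@K.T; return q[:,:2]/q[:,2:]
def overlay(n,pic,crop,s,out,tool=True):
    u0,v0,u1,v1=crop; im=cv2.resize(pic[v0:v1,u0:u1],None,fx=s,fy=s,interpolation=cv2.INTER_CUBIC)
    im=cv2.convertScaleAbs(im,alpha=1.5)
    def line(Pw,col):
        q=((proj(n,Pw)+.5-[u0,v0])*s); cv2.polylines(im,[np.int32(q*8)],False,col,1,cv2.LINE_AA,3)
    w2=lambda a:WO+WR.apply(np.array(a,float)/1000)
    line(w2([[62,-60,54],[62,60,54],[68,60,54],[68,-60,54],[62,-60,54]]),(0,255,0))
    line(w2([[35,-25,48],[35,25,48],[-35,25,48],[-35,-25,48],[35,-25,48]]),(0,0,255))
    line(w2([[35,-11,32],[35,-11,44],[35,11,44],[35,11,32]]),(255,0,255))
    if tool:
        p,r,o=st(); b=TIP*1000
        t=[[b[0]-6,b[1],b[2]],[b[0]+6,b[1],b[2]],[b[0]+6,b[1]+85,b[2]],[b[0]-6,b[1]+85,b[2]],[b[0]-6,b[1],b[2]]]
        line(p+r.apply(np.array(t)/1000),(255,255,0))
    cv2.imwrite(f'pics/{out}.png',im)
E
python3 - <<'E'
from ov import *
overlay('scene',cv2.imread('pics/s4.png'),(160,180,270,260),7,'s4o')
E
```

```text
(no output)
```

View pics/s4o.png

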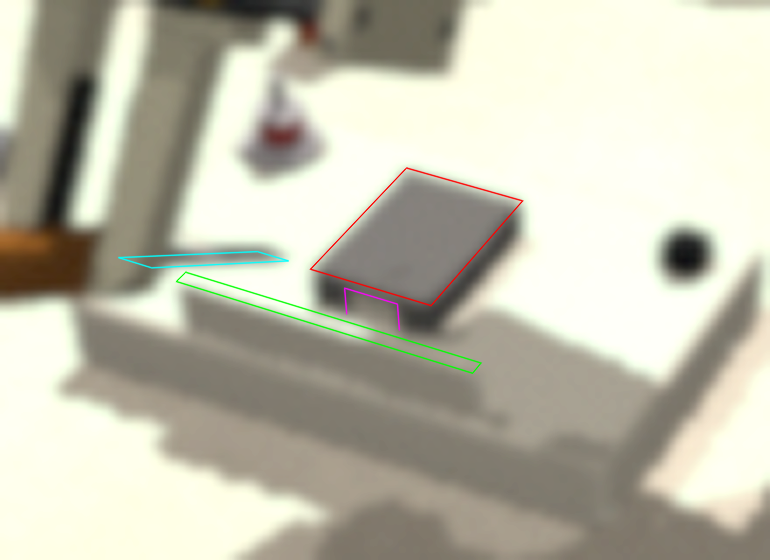

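```bash
python3 - <<'E'
from ov import *
d=np.load('pics/s4.npy'); W=world('scene',d); p,r,o=st()
Q=WR.inv().apply((W.reshape(-1,3)-WO))*1000; Q=Q.reshape(W.shape)
# blade candidate points: in tool frame
T=(r.inv().apply(W.reshape(-1,3)-p)*1000).reshape(W.shape)
m=(d>0)&(abs(T[...,0])<15)&(T[...,1]<-45)&(T[...,1]>-130)&(abs(T[...,2]+6)<15)
print('blade pts',m.sum()); t=T[m]; print(t.min(0),t.max(0),np.median(t,0)); print(np.polyfit(t[:,1],t[:,2],1)); v,u=np.nonzero(m); print(u.min(),u.max(),v.min(),v.max())
# cover top in winder frame
m=(d>0)&(abs(Q[...,0])<40)&(abs(Q[...,1])<32)&(Q[...,2]>42)&(Q[...,2]<56)
q=Q[m]; print('cover',m.sum(),np.median(q[:,2]),cv2.minAreaRect(q[:,:2].astype(np.float32)))
m=(d>0)&(abs(Q[...,0]-65)<10)&(abs(Q[...,1])<65)&(Q[...,2]>45)&(Q[...,2]<60)
q=Q[m]; print('ledge',m.sum(),np.median(q,0),np.percentile(q[:,2],[50,90]),cv2.minAreaRect(q[:,:2].astype(np.float32)))
m=(d>0)&(abs(Q[...,0])<30)&(abs(Q[...,1]-50)<15); print('deck z',np.median(Q[m][:,2]))
E
```

```text
blade pts 41
[  -3.74066522 -116.29240526   -9.64874329] [  8.30899559 -46.97016767  -6.97999586] [  6.07011309 -80.89053596  -9.08461077]
[ 0.00981073 -7.94191475]
185 200 215 217
cover 368 49.03125170058436 ((1.9051933288574219, 2.2647323608398438), (51.07764434814453, 72.49879455566406), 89.39772033691406)
ledge 196 [68.69670226  4.93359363 52.80959881] [52.80959881 56.086487  ] ((67.19691467285156, 2.03131103515625), (120.03778839111328, 9.715164184570312), 89.3560562133789)
deck z 500.8846432208534
```

```bash
python3 - <<'E'
from w import *
P,r=tgt([41,0,midz(41,33,3)],33); to(P,r)
E
```

```text
turn rad [0.0027 0.     0.0013] rows>= 1.0 | then shift mm [ -0.  -73.4  19.3] | shift in old frame [  0.1 -73.4  19.1]
```

```bash
python3 -m creep '[{"tx":0,"ty":-3,"tz":9,"wx":0.003,"wy":0,"wz":0.001,"grip":12},{"tx":0,"ty":-6,"tz":9,"wx":0,"wy":0,"wz":0,"grip":12},{"tx":0,"ty":-10,"tz":0,"wx":0,"wy":0,"wz":0,"grip":12},{"tx":0,"ty":-12,"tz":0,"wx":0,"wy":0,"wz":0,"grip":12},{"tx":0,"ty":-12,"tz":0,"wx":0,"wy":0,"wz":0,"grip":12},{"tx":0,"ty":-12,"tz":0,"wx":0,"wy":0,"wz":0,"grip":12},{"tx":0,"ty":-10,"tz":0,"wx":0,"wy":0,"wz":0,"grip":12},{"tx":0,"ty":-5,"tz":0,"wx":0,"wy":0,"wz":0,"grip":12},{"tx":0,"ty":-2,"tz":0,"wx":0,"wy":0,"wz":0,"grip":12},{"tx":0,"ty":0,"tz":0,"wx":0,"wy":0,"wz":0,"grip":12},{"tx":0,"ty":0,"tz":0,"wx":0,"wy":0,"wz":0,"grip":12},{"tx":0,"ty":0,"tz":0,"wx":0,"wy":0,"wz":0,"grip":12}]'
python3 - <<'E'
from ov import *
tipnow()
p,d=snap('scene','s5'); overlay('scene',cv2.cvtColor(p,4),(160,180,270,260),7,'s5o')
P,r=tgt([41,0,midz(41,33,1)],33); to(P,r)
E
```

```text
clock: 8.57
ee_pos: [0.6352, -0.058, 0.1073]
eef_rot: [2.566, 0.0, 1.442]
wrist_force: [0.3, 1.0, -1.5]
finger_gap: 0.209
tip in winder [40.9  0.  47.2] tilt 33.0 yawerr -0.0 c 4.5 bladetop at x35 44.9 (roof 44) F [ 0.3  1.  -1.5] M [-0.    0.39 -0.02]
turn rad [0.0001 0.0002 0.    ] rows>= 1.0 | then shift mm [-0.1 -2.1  3.6] | shift in old frame [-0.1 -2.1  3.6]
```

View pics/s5o.png

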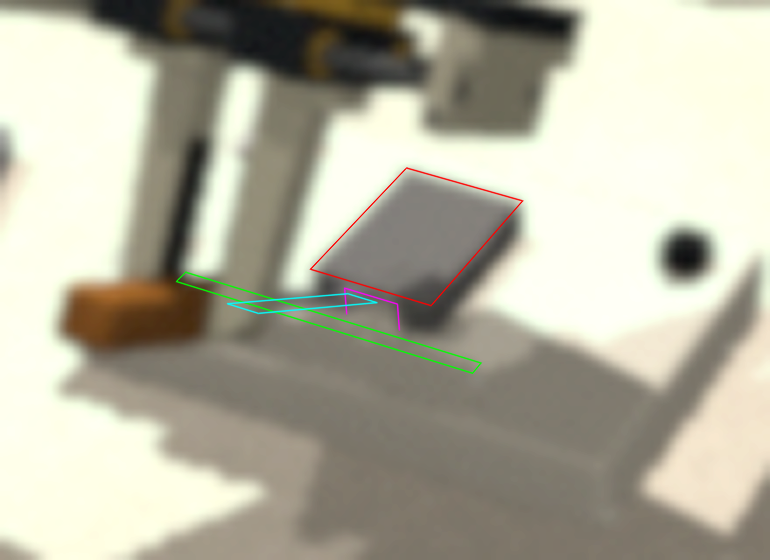

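The blade is over the ledge with its tip just in front of the notch, and nothing is touching. I'll feel down for the ledge.

```bash
for i in 1; do python3 -m creep '[{"tx":0,"ty":-0.7,"tz":1,"wx":0,"wy":0,"wz":0,"grip":12},{"tx":0,"ty":-0.7,"tz":1,"wx":0,"wy":0,"wz":0,"grip":12},{"tx":0,"ty":0,"tz":0,"wx":0,"wy":0,"wz":0,"grip":12},{"tx":0,"ty":0,"tz":0,"wx":0,"wy":0,"wz":0,"grip":12}]' >/dev/null; python3 -c "from w import *;tipnow()"; done
python3 -m creep '[{"tx":0,"ty":-0.5,"tz":0.7,"wx":0,"wy":0,"wz":0,"grip":12},{"tx":0,"ty":0,"tz":0,"wx":0,"wy":0,"wz":0,"grip":12},{"tx":0,"ty":0,"tz":0,"wx":0,"wy":0,"wz":0,"grip":12}]' >/dev/null; python3 -c "from w import *;tipnow()"
```

```text
tip in winder [39.7  0.3 44.1] tilt 32.9 yawerr 0.0 c 2.6 bladetop at x35 42.6 (roof 44) F [ 0.3 -0.  -1.1] M [ 0.05  0.38 -0.05]
tip in winder [39.7  0.3 43.3] tilt 32.9 yawerr 0.0 c 1.9 bladetop at x35 41.8 (roof 44) F [-0.7  0.3 -0.9] M [0.06 0.36 0.  ]
```

```bash
python3 -m creep '[{"tx":0,"ty":0,"tz":0.7,"wx":0,"wy":0,"wz":0,"grip":12},{"tx":0,"ty":0,"tz":0,"wx":0,"wy":0,"wz":0,"grip":12},{"tx":0,"ty":0,"tz":0,"wx":0,"wy":0,"wz":0,"grip":12}]' >/dev/null; python3 -c "from w import *;tipnow()"
python3 -m creep '[{"tx":0,"ty":0,"tz":0.6,"wx":0,"wy":0,"wz":0,"grip":12},{"tx":0,"ty":0,"tz":0,"wx":0,"wy":0,"wz":0,"grip":12},{"tx":0,"ty":0,"tz":0,"wx":0,"wy":0,"wz":0,"grip":12}]' >/dev/null; python3 -c "from w import *;tipnow()"
```

```text
tip in winder [40.1  0.3 42.8] tilt 32.9 yawerr 0.0 c 1.2 bladetop at x35 41.0 (roof 44) F [-0.4  0.4 -1.8] M [ 0.08  0.4  -0.02]
tip in winder [40.5  0.3 42.3] tilt 32.9 yawerr 0.0 c 0.6 bladetop at x35 40.2 (roof 44) F [-0.2 -0.4 -1.1] M [ 0.02  0.44 -0.05]
```

```bash
python3 -m creep '[{"tx":-0.3,"ty":-3,"tz":0,"wx":0,"wy":0,"wz":0,"grip":12},{"tx":0,"ty":-3,"tz":0,"wx":0,"wy":0,"wz":0,"grip":12},{"tx":0,"ty":-3,"tz":0,"wx":0,"wy":0,"wz":0,"grip":12},{"tx":0,"ty":-2,"tz":0,"wx":0,"wy":0,"wz":0,"grip":12},{"tx":0,"ty":0,"tz":0,"wx":0,"wy":0,"wz":0,"grip":12},{"tx":0,"ty":0,"tz":0,"wx":0,"wy":0,"wz":0,"grip":12}]' >/dev/null; python3 - <<'E'
from ov import *
tipnow()
p,d=snap('scene','s6'); overlay('scene',cv2.cvtColor(p,4),(160,180,270,260),7,'s6o')
E
```

```text
tip in winder [31.1 -0.  36.2] tilt 32.9 yawerr 0.0 c 0.7 bladetop at x35 40.3 (roof 44) F [ 0.4  0.4 -0.9] M [ 0.12  0.32 -0.01]
```

View pics/s6o.png

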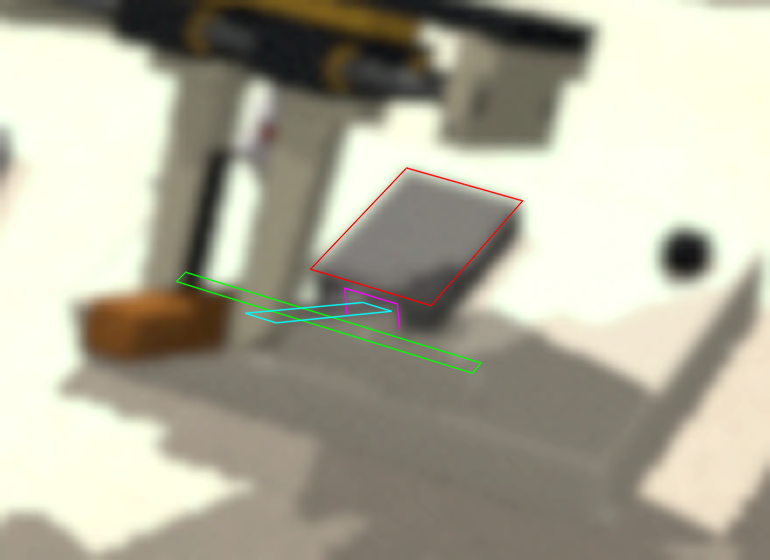

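```bash
python3 -m creep '[{"tx":0,"ty":-0.3,"tz":3.4,"wx":0.04,"wy":0,"wz":0,"grip":12},{"tx":0,"ty":-0.3,"tz":3.4,"wx":0.04,"wy":0,"wz":0,"grip":12},{"tx":0,"ty":-0.3,"tz":3.4,"wx":0.04,"wy":0,"wz":0,"grip":12},{"tx":0,"ty":0,"tz":0,"wx":0,"wy":0,"wz":0,"grip":12},{"tx":0,"ty":0,"tz":0,"wx":0,"wy":0,"wz":0,"grip":12}]' >/dev/null; python3 -c "from w import *;tipnow()"
```

```text
tip in winder [30.1 -0.1 40. ] tilt 26.2 yawerr -0.0 c 0.3 bladetop at x35 43.8 (roof 44) F [ 0.1  0.1 -0.9] M [0.05 0.2  0.05]
```

```bash
python3 -m creep '[{"tx":0,"ty":-1.5,"tz":0,"wx":0,"wy":0,"wz":0,"grip":12},{"tx":0,"ty":-0.3,"tz":3.4,"wx":0.04,"wy":0,"wz":0,"grip":12},{"tx":0,"ty":-0.3,"tz":3.4,"wx":0.04,"wy":0,"wz":0,"grip":12},{"tx":0,"ty":0,"tz":0,"wx":0,"wy":0,"wz":0,"grip":12},{"tx":0,"ty":0,"tz":0,"wx":0,"wy":0,"wz":0,"grip":12}]' >/dev/null; python3 -c "from w import *;tipnow()"
```

```text
tip in winder [26.9  0.  41.5] tilt 21.5 yawerr -0.0 c 0.0 bladetop at x35 46.1 (roof 44) F [ 3.  -1.1 -2.6] M [-0.06 -0.19  0.05]
```

```bash
python3 -m creep '[{"tx":0,"ty":0.5,"tz":0.8,"wx":0,"wy":0,"wz":0,"grip":12},{"tx":0,"ty":-0.3,"tz":3.6,"wx":0.04,"wy":0,"wz":0,"grip":12},{"tx":0,"ty":0,"tz":0,"wx":0,"wy":0,"wz":0,"grip":12},{"tx":0,"ty":0,"tz":0,"wx":0,"wy":0,"wz":0,"grip":12}]' >/dev/null; python3 -c "from w import *;tipnow()"
```

```text
tip in winder [27.1  0.  42.3] tilt 19.2 yawerr -0.0 c -0.8 bladetop at x35 46.4 (roof 44) F [ 0.5 -0.7 -2.7] M [-0.02  0.   -0.02]
```

```bash
python3 -m creep '[{"tx":0,"ty":-0.2,"tz":4.0,"wx":0.04,"wy":0,"wz":0,"grip":12},{"tx":0,"ty":-0.2,"tz":4.0,"wx":0.04,"wy":0,"wz":0,"grip":12},{"tx":0,"ty":0,"tz":0,"wx":0,"wy":0,"wz":0,"grip":12},{"tx":0,"ty":0,"tz":0,"wx":0,"wy":0,"wz":0,"grip":12}]' >/dev/null; python3 - <<'E'
from ov import *
tipnow()
p,d=snap('scene','s7'); overlay('scene',cv2.cvtColor(p,4),(160,180,270,260),7,'s7o')
E
```

```text
tip in winder [26.8  0.1 44.1] tilt 14.7 yawerr -0.0 c -1.9 bladetop at x35 47.6 (roof 44) F [-2.5  0.7  3. ] M [ 0.02  0.52 -0.07]
```

View pics/s7o.png

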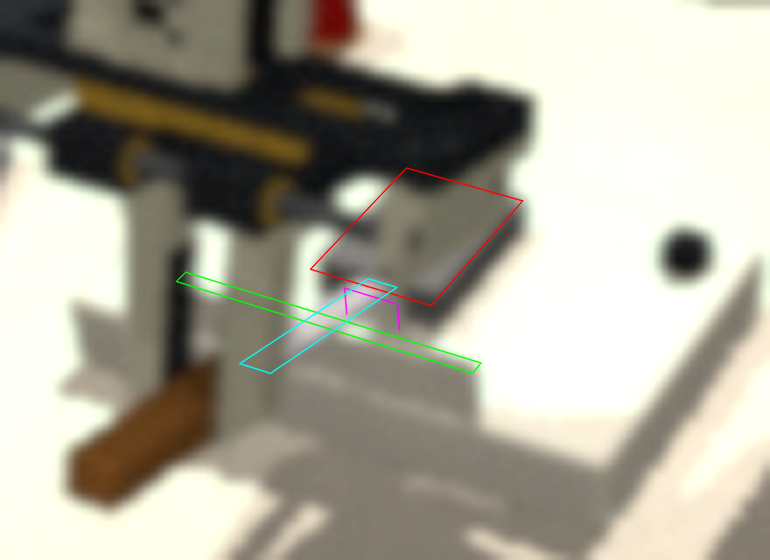

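The blade now bears on the ledge (net force upward) and the tip is in the notch, so I'll keep levering.

```bash
python3 -m creep '[{"tx":0,"ty":-0.1,"tz":3.6,"wx":0.04,"wy":0,"wz":0,"grip":12},{"tx":0,"ty":-0.1,"tz":3.6,"wx":0.04,"wy":0,"wz":0,"grip":12},{"tx":0,"ty":0,"tz":0,"wx":0,"wy":0,"wz":0,"grip":12},{"tx":0,"ty":0,"tz":0,"wx":0,"wy":0,"wz":0,"grip":12}]' >/dev/null; python3 -c "from w import *;tipnow()"
```

```text
tip in winder [26.5  0.1 46.6] tilt 10.1 yawerr -0.0 c -2.3 bladetop at x35 49.4 (roof 44) F [-4.   1.3  4.8] M [ 0.12  0.9  -0.  ]
```

```bash
python3 -m creep '[{"tx":0,"ty":-0.1,"tz":3.4,"wx":0.04,"wy":0,"wz":0,"grip":12},{"tx":0,"ty":-0.1,"tz":3.4,"wx":0.04,"wy":0,"wz":0,"grip":12},{"tx":0,"ty":0,"tz":0,"wx":0,"wy":0,"wz":0,"grip":12},{"tx":0,"ty":0,"tz":0,"wx":0,"wy":0,"wz":0,"grip":12}]' >/dev/null; python3 - <<'E'
from ov import *
tipnow()
p,d=snap('scene','s8'); overlay('scene',cv2.cvtColor(p,4),(160,180,270,260),7,'s8o')
E
```

```text
tip in winder [27.5 -0.1 49.4] tilt 5.6 yawerr -0.0 c -2.5 bladetop at x35 51.4 (roof 44) F [-1.2  0.6  4.2] M [0.1  0.62 0.  ]
```

View pics/s8o.png

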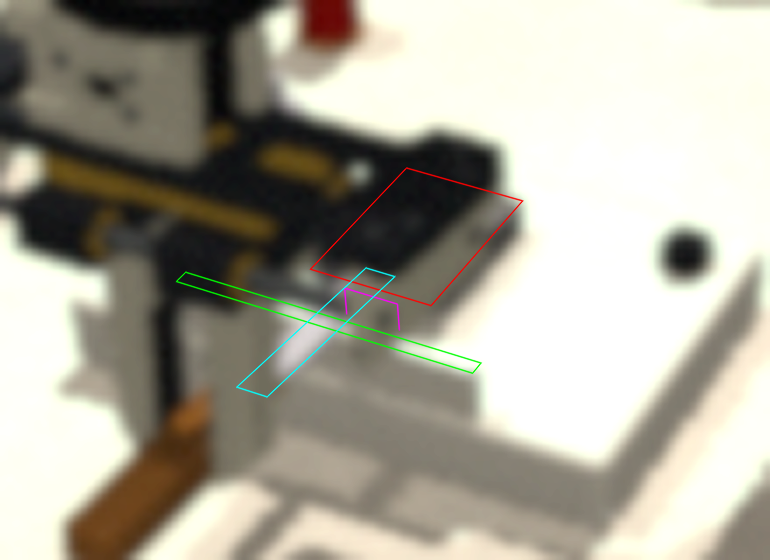

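```bash
python3 -m creep '[{"tx":0,"ty":0,"tz":3.4,"wx":0.04,"wy":0,"wz":0,"grip":12},{"tx":0,"ty":0,"tz":0,"wx":0,"wy":0,"wz":0,"grip":12},{"tx":0,"ty":0,"tz":0,"wx":0,"wy":0,"wz":0,"grip":12}]' >/dev/null; python3 -c "from w import *;tipnow()"
python3 -m creep '[{"tx":0,"ty":0,"tz":3.4,"wx":0.04,"wy":0,"wz":0,"grip":12},{"tx":0,"ty":0,"tz":0,"wx":0,"wy":0,"wz":0,"grip":12},{"tx":0,"ty":0,"tz":0,"wx":0,"wy":0,"wz":0,"grip":12}]' >/dev/null; python3 -c "from w import *;tipnow()"
```

```text
tip in winder [27.7 -0.1 50.8] tilt 3.3 yawerr -0.0 c -2.5 bladetop at x35 52.5 (roof 44) F [-0.1 -0.   4.9] M [0.03 0.49 0.03]
tip in winder [27.9 -0.1 52.1] tilt 1.0 yawerr -0.0 c -2.6 bladetop at x35 53.5 (roof 44) F [-0.1 -0.2  5.2] M [0.   0.47 0.02]
```

```bash
python3 - <<'E'
from ov import *
p,d=snap('scene','s9'); cv2.imwrite('pics/s9c.png',cv2.convertScaleAbs(cv2.resize(cv2.cvtColor(p,4)[180:260,160:270],None,fx=7,fy=7,interpolation=2),alpha=1.6))
p,d=snap('top','t9'); cv2.imwrite('pics/t9c.png',cv2.convertScaleAbs(cv2.resize(cv2.cvtColor(p,4)[80:200,200:340],None,fx=5,fy=5,interpolation=2),alpha=1.6))
W=world('top',d);Q=(WR.inv().apply(W.reshape(-1,3)-WO)*1000).reshape(W.shape)
m=(d>0)&(abs(Q[...,0])<34)&(abs(Q[...,1])<24)&(Q[...,2]>40)&(Q[...,2]<70)
q=Q[m];print(len(q)); 
if len(q)>20: print(np.linalg.lstsq(np.c_[q[:,:2],np.ones(len(q))],q[:,2],rcond=None)[0], q.min(0),q.max(0))
E
```

```text
0
```

View pics/s9c.png

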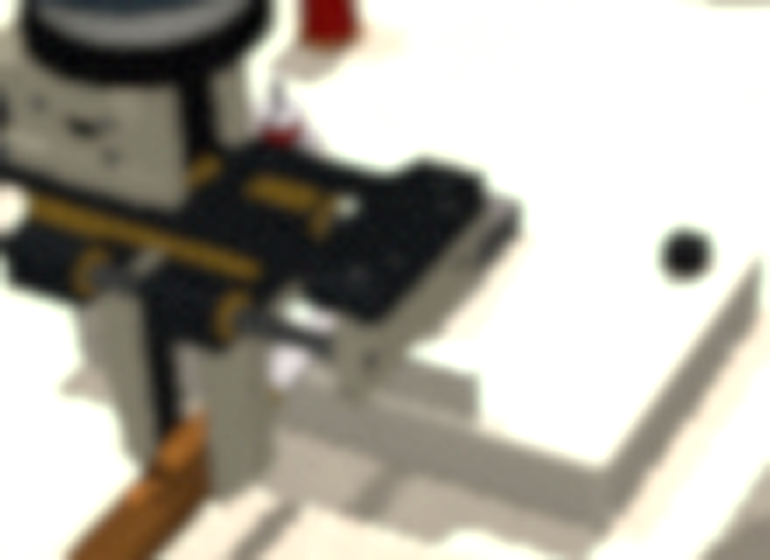

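View pics/t9c.png

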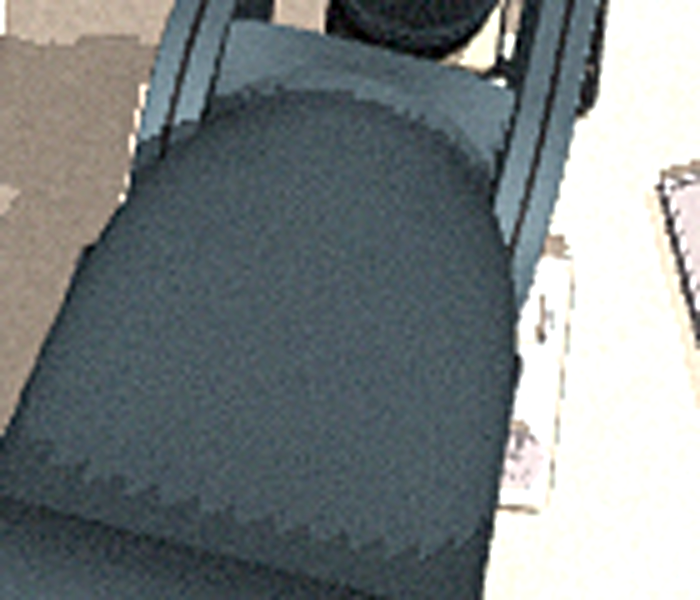

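```bash
python3 -m creep '[{"tx":0,"ty":0,"tz":-4.4,"wx":-0.04,"wy":0,"wz":0,"grip":12},{"tx":0,"ty":0,"tz":-4.4,"wx":-0.04,"wy":0,"wz":0,"grip":12},{"tx":0,"ty":0,"tz":-1.7,"wx":-0.02,"wy":0,"wz":0,"grip":12},{"tx":0,"ty":0,"tz":0,"wx":0,"wy":0,"wz":0,"grip":12},{"tx":0,"ty":0,"tz":0,"wx":0,"wy":0,"wz":0,"grip":12}]' >/dev/null; python3 -c "from w import *;tipnow()"
```

```text
tip in winder [26.4  0.1 50.4] tilt 6.5 yawerr 0.0 c -0.8 bladetop at x35 52.6 (roof 44) F [-0.5  0.2 -1.7] M [0.03 0.06 0.02]
```

```bash
python3 -m creep '[{"tx":0,"ty":0,"tz":-2.3,"wx":-0.03,"wy":0,"wz":0,"grip":12},{"tx":0,"ty":2,"tz":0,"wx":0,"wy":0,"wz":0,"grip":12},{"tx":0,"ty":4,"tz":0,"wx":0,"wy":0,"wz":0,"grip":12},{"tx":0,"ty":6,"tz":0,"wx":0,"wy":0,"wz":0,"grip":12},{"tx":0,"ty":8,"tz":0,"wx":0,"wy":0,"wz":0,"grip":12},{"tx":0,"ty":15,"tz":-2,"wx":0,"wy":0,"wz":0,"grip":12},{"tx":0,"ty":15,"tz":-5,"wx":0,"wy":0,"wz":0,"grip":12},{"tx":0,"ty":15,"tz":-15,"wx":0,"wy":0,"wz":0,"grip":12},{"tx":0,"ty":0,"tz":-30,"wx":0,"wy":0,"wz":0,"grip":12},{"tx":0,"ty":0,"tz":-30,"wx":0,"wy":0,"wz":0,"grip":12},{"tx":0,"ty":0,"tz":0,"wx":0,"wy":0,"wz":0,"grip":12},{"tx":0,"ty":0,"tz":0,"wx":0,"wy":0,"wz":0,"grip":12}]' ; python3 - <<'E'
from ov import *
tipnow()
p,d=snap('scene','s10'); overlay('scene',cv2.cvtColor(p,4),(160,180,270,260),7,'s10o')
E
```

```text
clock: 14.53
ee_pos: [0.6913, -0.0656, 0.1535]
eef_rot: [2.992, 0.001, 1.442]
wrist_force: [-0.7, 0.1, -1.3]
finger_gap: 0.21
tip in winder [ 82.   -0.3 141.8] tilt 8.6 yawerr -0.0 c 82.6 bladetop at x35 136.0 (roof 44) F [-0.7  0.1 -1.3] M [0.03 0.07 0.  ]
```

View pics/s10o.png

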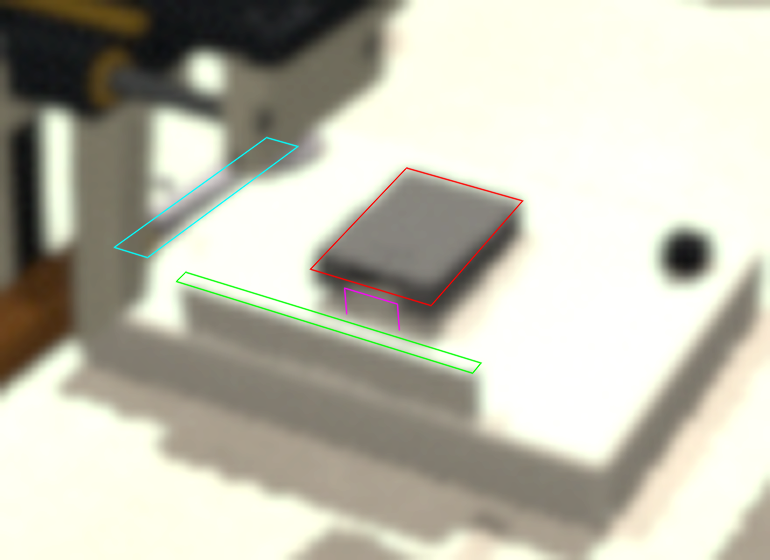

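The cover's notched edge looks raised. I'll check that with depth.

```bash
python3 - <<'E'
from ov import *
for f in('s4','s10'):
    d=np.load(f'pics/{f}.npy'); W=world('scene',d);Q=(WR.inv().apply(W.reshape(-1,3)-WO)*1000).reshape(W.shape)
    m=(d>0)&(abs(Q[...,0]-1)<30)&(abs(Q[...,1]-2)<20)&(Q[...,2]>43)&(Q[...,2]<66)
    q=Q[m]; a=np.linalg.lstsq(np.c_[q[:,:2],np.ones(len(q))],q[:,2],rcond=None)[0]
    print(f,len(q),'tilt x deg',np.degrees(np.arctan(a[0])),'y',np.degrees(np.arctan(a[1])),'z at +35',a[2]+35*a[0],'z at -35',a[2]-35*a[0])
E
```

```text
s4 211 tilt x deg -0.09379049769602585 y -0.5730067028962597 z at +35 49.220426030463955 z at -35 49.33501284224508
s10 184 tilt x deg 6.953626763817616 y 0.03687680618099092 z at +35 57.74934925612469 z at -35 49.21193402930362
```

The cover is freed: it is tilted 7.0° with the notched edge about 8 mm up. Next I'll return the opener to its original spot.

```bash
python3 - <<'E'
from w import *
to([.4910,.3235,.153],down(92.8))
E
```

```text
turn rad [ 0.1456  0.0131 -0.1777] rows>= 2.0 | then shift mm [ 398.  -179.6   -1.7] | shift in old frame [ 359.9 -244.4  -37.7]
```

```bash
python3 -m creep '[{"tx":0,"ty":0,"tz":0,"wx":0.0485,"wy":0.0044,"wz":-0.0592,"grip":12},{"tx":0,"ty":0,"tz":0,"wx":0.0485,"wy":0.0044,"wz":-0.0592,"grip":12},{"tx":0,"ty":0,"tz":0,"wx":0.0485,"wy":0.0044,"wz":-0.0592,"grip":12},{"tx":12,"ty":-6,"tz":0,"wx":0,"wy":0,"wz":0,"grip":12},{"tx":24,"ty":-11,"tz":0,"wx":0,"wy":0,"wz":0,"grip":12},{"tx":30,"ty":-13.5,"tz":0,"wx":0,"wy":0,"wz":0,"grip":12},{"tx":30,"ty":-13.5,"tz":0,"wx":0,"wy":0,"wz":0,"grip":12},{"tx":30,"ty":-13.5,"tz":0,"wx":0,"wy":0,"wz":0,"grip":12},{"tx":30,"ty":-13.5,"tz":0,"wx":0,"wy":0,"wz":0,"grip":12},{"tx":30,"ty":-13.5,"tz":0,"wx":0,"wy":0,"wz":0,"grip":12},{"tx":30,"ty":-13.5,"tz":0,"wx":0,"wy":0,"wz":0,"grip":12},{"tx":30,"ty":-13.5,"tz":0,"wx":0,"wy":0,"wz":0,"grip":12},{"tx":30,"ty":-13.5,"tz":0,"wx":0,"wy":0,"wz":0,"grip":12},{"tx":30,"ty":-13.5,"tz":0,"wx":0,"wy":0,"wz":0,"grip":12},{"tx":30,"ty":-13.5,"tz":0,"wx":0,"wy":0,"wz":0,"grip":12},{"tx":30,"ty":-13.5,"tz":0,"wx":0,"wy":0,"wz":0,"grip":12},{"tx":22,"ty":-10,"tz":0,"wx":0,"wy":0,"wz":0,"grip":12},{"tx":10,"ty":-4.5,"tz":0,"wx":0,"wy":0,"wz":0,"grip":12},{"tx":0,"ty":0,"tz":0,"wx":0,"wy":0,"wz":0,"grip":12},{"tx":0,"ty":0,"tz":0,"wx":0,"wy":0,"wz":0,"grip":12}]' ; python3 - <<'E'
from ov import *
to([.4910,.3235,.003],down(92.8))
p,d=snap('top','t11');W=world('top',d);p,r,o=st()
T=(r.inv().apply(W.reshape(-1,3)-p)*1000).reshape(W.shape)
m=(d>0)&(abs(T[...,0])<10)&(T[...,1]<-42)&(T[...,1]>-130)&(abs(T[...,2]+6)<20);t=T[m]
print(len(t),np.polyfit(t[:,1],t[:,2],1),np.polyfit(t[:,1],t[:,0],1),t[:,1].min())
E
```

```text
clock: 16.25
ee_pos: [0.4892, 0.3234, 0.1505]
eef_rot: [-3.14, 0.0, 1.62]
wrist_force: [1.1, -0.5, -0.7]
finger_gap: 0.21
turn rad [-0.0018  0.0004  0.0008] rows>= 1.0 | then shift mm [ -0.    1.8 147.5] | shift in old frame [  0.    2.  147.5]
169 [ 2.91913843e-03 -7.99552444e+00] [-3.58202831e-04  5.20895204e-01] -118.43584405319955
```

```bash
python3 -m creep '[{"tx":0,"ty":1,"tz":15,"wx":0,"wy":0,"wz":0,"grip":12},{"tx":0,"ty":1,"tz":25,"wx":0,"wy":0,"wz":0,"grip":12},{"tx":0,"ty":0,"tz":25,"wx":0,"wy":0,"wz":0,"grip":12},{"tx":0,"ty":0,"tz":25,"wx":0,"wy":0,"wz":0,"grip":12},{"tx":0,"ty":0,"tz":25,"wx":0,"wy":0,"wz":0,"grip":12},{"tx":0,"ty":0,"tz":15,"wx":0,"wy":0,"wz":0,"grip":12},{"tx":0,"ty":0,"tz":8,"wx":0,"wy":0,"wz":0,"grip":12},{"tx":0,"ty":0,"tz":4,"wx":0,"wy":0,"wz":0,"grip":12},{"tx":0,"ty":0,"tz":2,"wx":0,"wy":0,"wz":0,"grip":12},{"tx":0,"ty":0,"tz":0,"wx":0,"wy":0,"wz":0,"grip":12},{"tx":0,"ty":0,"tz":0,"wx":0,"wy":0,"wz":0,"grip":12}]'
```

```text
clock: 17.22
ee_pos: [0.4927, 0.3239, 0.0084]
eef_rot: [3.141, -0.001, 1.619]
wrist_force: [-0.3, -0.1, -1.2]
finger_gap: 0.207
```

```bash
python3 -m creep '[{"tx":0,"ty":0,"tz":2,"wx":0,"wy":0,"wz":0,"grip":12},{"tx":0,"ty":0,"tz":1.5,"wx":0,"wy":0,"wz":0,"grip":12},{"tx":0,"ty":0,"tz":1,"wx":0,"wy":0,"wz":0,"grip":12},{"tx":0,"ty":0,"tz":0,"wx":0,"wy":0,"wz":0,"grip":12},{"tx":0,"ty":0,"tz":0,"wx":0,"wy":0,"wz":0,"grip":12}]'
```

```text
clock: 17.63
ee_pos: [0.4916, 0.3239, 0.0029]
eef_rot: [-3.141, -0.001, 1.62]
wrist_force: [0.2, -0.6, -1.0]
finger_gap: 0.21
```

```bash
python3 -m creep '[{"tx":0,"ty":0,"tz":0.6,"wx":0,"wy":0,"wz":0,"grip":12},{"tx":0,"ty":0,"tz":0,"wx":0,"wy":0,"wz":0,"grip":30},{"tx":0,"ty":0,"tz":0,"wx":0,"wy":0,"wz":0,"grip":60},{"tx":0,"ty":0,"tz":0,"wx":0,"wy":0,"wz":0,"grip":70},{"tx":0,"ty":0,"tz":0,"wx":0,"wy":0,"wz":0,"grip":70},{"tx":0,"ty":0,"tz":0,"wx":0,"wy":0,"wz":0,"grip":70},{"tx":0,"ty":0,"tz":-10,"wx":0,"wy":0,"wz":0,"grip":70},{"tx":0,"ty":0,"tz":-20,"wx":0,"wy":0,"wz":0,"grip":70},{"tx":0,"ty":0,"tz":-30,"wx":0,"wy":0,"wz":0,"grip":70},{"tx":0,"ty":0,"tz":-35,"wx":0,"wy":0,"wz":0,"grip":70},{"tx":0,"ty":0,"tz":-35,"wx":0,"wy":0,"wz":0,"grip":70},{"tx":0,"ty":0,"tz":-20,"wx":0,"wy":0,"wz":0,"grip":70},{"tx":0,"ty":0,"tz":0,"wx":0,"wy":0,"wz":0,"grip":70},{"tx":0,"ty":0,"tz":0,"wx":0,"wy":0,"wz":0,"grip":70}]'; python3 - <<'E'
from ov import *
to([.4910,-.0404,.15],down(82.6))
p,d=snap('scene','s12'); cv2.imwrite('pics/s12c.png',cv2.resize(cv2.cvtColor(p,4)[130:290,280:480],None,fx=4,fy=3.7))
E
```

```text
clock: 18.8
ee_pos: [0.4927, 0.3241, 0.1543]
eef_rot: [3.139, -0.002, 1.62]
wrist_force: [-0.1, 0.3, -0.4]
finger_gap: 0.753
turn rad [ 0.0025 -0.002   0.1779] rows>= 2.0 | then shift mm [-361.7   45.3    4.3] | shift in old frame [-364.   -19.5    3.6]
```

View pics/s12c.png

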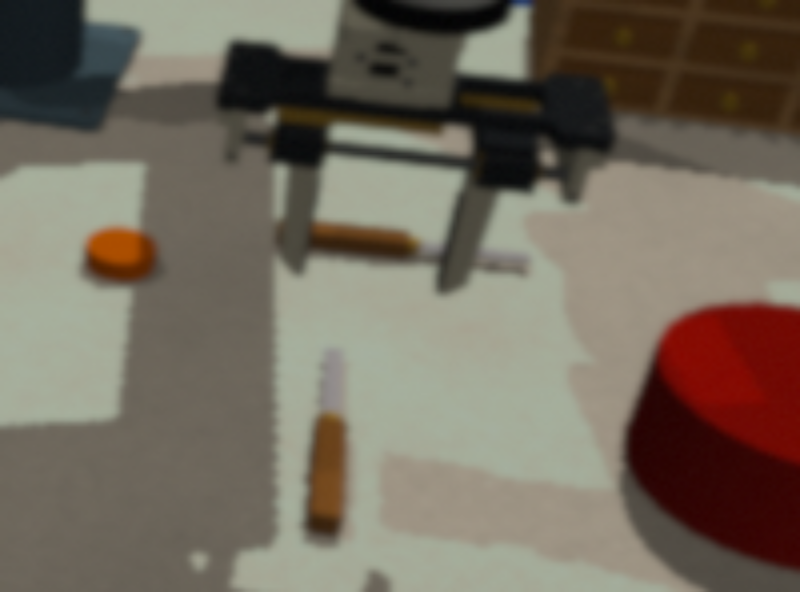

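The opener lies on the table, with its handle at about (327,470) in the crop. On to the cover.

```bash
python3 -m creep '[{"tx":0,"ty":0,"tz":0,"wx":0,"wy":0,"wz":0.089,"grip":70},{"tx":0,"ty":0,"tz":0,"wx":0,"wy":0,"wz":0.089,"grip":70},{"tx":-12,"ty":1.5,"tz":0,"wx":0,"wy":0,"wz":0,"grip":70},{"tx":-24,"ty":3,"tz":0,"wx":0,"wy":0,"wz":0,"grip":70},{"tx":-30,"ty":3.8,"tz":0,"wx":0,"wy":0,"wz":0,"grip":70},{"tx":-30,"ty":3.8,"tz":0,"wx":0,"wy":0,"wz":0,"grip":70},{"tx":-30,"ty":3.8,"tz":0,"wx":0,"wy":0,"wz":0,"grip":70},{"tx":-30,"ty":3.8,"tz":0,"wx":0,"wy":0,"wz":0,"grip":70},{"tx":-30,"ty":3.8,"tz":0,"wx":0,"wy":0,"wz":0,"grip":70},{"tx":-30,"ty":3.8,"tz":0,"wx":0,"wy":0,"wz":0,"grip":70},{"tx":-30,"ty":3.8,"tz":0,"wx":0,"wy":0,"wz":0,"grip":70},{"tx":-30,"ty":3.8,"tz":0,"wx":0,"wy":0,"wz":0,"grip":70},{"tx":-30,"ty":3.8,"tz":0,"wx":0,"wy":0,"wz":0,"grip":70},{"tx":-28,"ty":3.5,"tz":0,"wx":0,"wy":0,"wz":0,"grip":70},{"tx":-18,"ty":2,"tz":0,"wx":0,"wy":0,"wz":0,"grip":70},{"tx":-10,"ty":1,"tz":0,"wx":0,"wy":0,"wz":0,"grip":70},{"tx":0,"ty":0,"tz":0,"wx":0,"wy":0,"wz":0,"grip":70},{"tx":0,"ty":0,"tz":0,"wx":0,"wy":0,"wz":0,"grip":70},{"tx":0,"ty":0,"tz":0,"wx":0,"wy":0,"wz":0,"grip":70}]'; python3 - <<'E'
from ov import *
to([.4905,-.0404,.037],down(82.6))
E
```

```text
clock: 20.43
ee_pos: [0.4895, -0.0402, 0.1516]
eef_rot: [-3.139, -0.001, 1.443]
wrist_force: [0.1, 0.2, 0.9]
finger_gap: 0.751
turn rad [-0.0022 -0.001   0.001 ] rows>= 1.0 | then shift mm [-1.000e-01  1.000e+00  1.146e+02] | shift in old frame [ -0.2   1.3 114.6]
```

```bash
python3 -m creep '[{"tx":0,"ty":1,"tz":15,"wx":0,"wy":0,"wz":0,"grip":70},{"tx":0,"ty":0,"tz":20,"wx":0,"wy":0,"wz":0,"grip":70},{"tx":0,"ty":0,"tz":20,"wx":0,"wy":0,"wz":0,"grip":70},{"tx":0,"ty":0,"tz":15,"wx":0,"wy":0,"wz":0,"grip":70},{"tx":0,"ty":0,"tz":10,"wx":0,"wy":0,"wz":0,"grip":70},{"tx":0,"ty":0,"tz":5,"wx":0,"wy":0,"wz":0,"grip":70},{"tx":0,"ty":0,"tz":0,"wx":0,"wy":0,"wz":0,"grip":70},{"tx":0,"ty":0,"tz":0,"wx":0,"wy":0,"wz":0,"grip":70}]'; python3 - <<'E'
from ov import *
to([.4905,-.0404,.037],down(82.6))
p,d=snap('scene','s13'); overlay('scene',cv2.cvtColor(p,4),(160,180,270,260),7,'s13o',False)
E
```

```text
clock: 21.1
ee_pos: [0.4912, -0.0408, 0.0674]
eef_rot: [-3.141, -0.0, 1.442]
wrist_force: [0.5, 0.4, -0.3]
finger_gap: 0.751
turn rad [-0.0008 -0.0003  0.0008] rows>= 1.0 | then shift mm [ 0.3 -0.8 30.4] | shift in old frame [ 0.3 -0.7 30.4]
```

View pics/s13o.png

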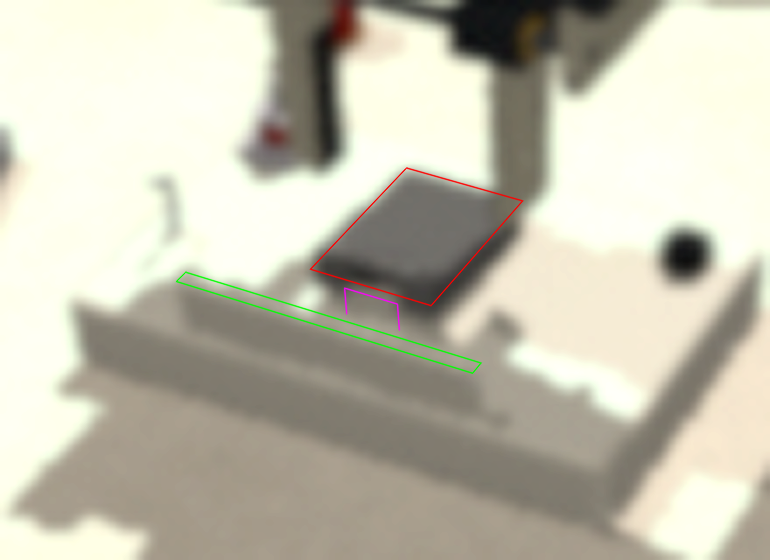

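The fingers straddle the cover, with tips at about (320,165) and (520,200). I'll lower and close.

```bash
python3 -m creep '[{"tx":0,"ty":0,"tz":10,"wx":0,"wy":0,"wz":0,"grip":70},{"tx":0,"ty":0,"tz":10,"wx":0,"wy":0,"wz":0,"grip":70},{"tx":0,"ty":0,"tz":6,"wx":0,"wy":0,"wz":0,"grip":70},{"tx":0,"ty":0,"tz":3,"wx":0,"wy":0,"wz":0,"grip":70},{"tx":0,"ty":0,"tz":0,"wx":0,"wy":0,"wz":0,"grip":70},{"tx":0,"ty":0,"tz":0,"wx":0,"wy":0,"wz":0,"grip":60},{"tx":0,"ty":0,"tz":0,"wx":0,"wy":0,"wz":0,"grip":44},{"tx":0,"ty":0,"tz":0,"wx":0,"wy":0,"wz":0,"grip":44},{"tx":0,"ty":0,"tz":0,"wx":0,"wy":0,"wz":0,"grip":44},{"tx":0,"ty":0,"tz":0,"wx":0,"wy":0,"wz":0,"grip":44},{"tx":0,"ty":0,"tz":0,"wx":0,"wy":0,"wz":0,"grip":44}]' 20
```

```text
clock: 22.07
ee_pos: [0.4912, -0.0412, 0.0383]
eef_rot: [-3.141, -0.0, 1.442]
wrist_force: [0.2, -0.8, 0.3]
finger_gap: 0.534
```

```bash
python3 -m creep '[{"tx":0,"ty":0,"tz":-2,"wx":0,"wy":0,"wz":0,"grip":44},{"tx":0,"ty":0,"tz":-4,"wx":0,"wy":0,"wz":0,"grip":44},{"tx":0,"ty":0,"tz":-8,"wx":0,"wy":0,"wz":0,"grip":44},{"tx":0,"ty":0,"tz":-15,"wx":0,"wy":0,"wz":0,"grip":44},{"tx":0,"ty":0,"tz":-25,"wx":0,"wy":0,"wz":0,"grip":44},{"tx":0,"ty":0,"tz":-25,"wx":0,"wy":0,"wz":0,"grip":44},{"tx":0,"ty":0,"tz":-25,"wx":0,"wy":0,"wz":0,"grip":44},{"tx":0,"ty":0,"tz":-12,"wx":0,"wy":0,"wz":0,"grip":44},{"tx":0,"ty":0,"tz":0,"wx":0,"wy":0,"wz":0,"grip":44},{"tx":0,"ty":0,"tz":0,"wx":0,"wy":0,"wz":0,"grip":44}]'; python3 - <<'E'
from ov import *
p,d=snap('scene','s14'); overlay('scene',cv2.cvtColor(p,4),(160,140,270,260),5,'s14o',False)
W=world('scene',d);Q=(WR.inv().apply(W.reshape(-1,3)-WO)*1000).reshape(W.shape); z=st()[0][2]*1000
m=(d>0)&(abs(Q[...,0]-1)<30)&(abs(Q[...,1]-2)<18)&(abs(Q[...,2]-z-12)<14)
q=Q[m]; a=np.linalg.lstsq(np.c_[q[:,:2],np.ones(len(q))],q[:,2],rcond=None)[0]
print(len(q),'tilt x deg',np.degrees(np.arctan(a[0])),'y',np.degrees(np.arctan(a[1])),a[2]-z)
to([.531,-.294,.15],down(103.4))
to([.531,-.294,.15],down(82.6))
E
```

```text
clock: 22.9
ee_pos: [0.4913, -0.0413, 0.1549]
eef_rot: [3.141, 0.0, 1.442]
wrist_force: [-0.2, 0.6, -1.1]
finger_gap: 0.532
147 tilt x deg 5.186782539412048 y 1.275460717520896 15.753693657040088
turn rad [-0.0014 -0.0006 -0.3631] rows>= 3.0 | then shift mm [-255.4  -19.3    3.8] | shift in old frame [-245.6   72.7    3.6]
turn rad [-0.0014 -0.0003 -0.0001] rows>= 1.0 | then shift mm [-245.6   72.7    3.8] | shift in old frame [-245.6   72.7    3.6]
```

View pics/s14o.png

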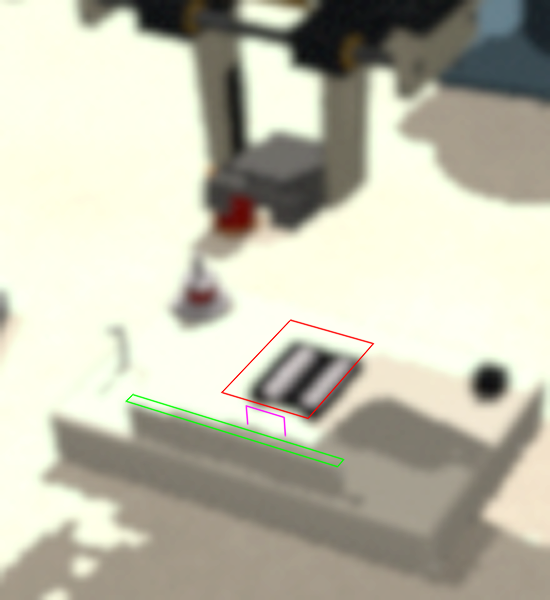

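```bash
python3 -m creep '[{"tx":0,"ty":0,"tz":0,"wx":0,"wy":0,"wz":-0.091,"grip":44},{"tx":0,"ty":0,"tz":0,"wx":0,"wy":0,"wz":-0.091,"grip":44},{"tx":0,"ty":0,"tz":0,"wx":0,"wy":0,"wz":-0.091,"grip":44},{"tx":0,"ty":0,"tz":0,"wx":0,"wy":0,"wz":-0.09,"grip":44},{"tx":-12,"ty":-1,"tz":0,"wx":0,"wy":0,"wz":0,"grip":44},{"tx":-22,"ty":-2,"tz":0,"wx":0,"wy":0,"wz":0,"grip":44},{"tx":-25,"ty":-2,"tz":0,"wx":0,"wy":0,"wz":0,"grip":44},{"tx":-25,"ty":-2,"tz":0,"wx":0,"wy":0,"wz":0,"grip":44},{"tx":-25,"ty":-2,"tz":0,"wx":0,"wy":0,"wz":0,"grip":44},{"tx":-25,"ty":-2,"tz":0,"wx":0,"wy":0,"wz":0,"grip":44},{"tx":-25,"ty":-2,"tz":0,"wx":0,"wy":0,"wz":0,"grip":44},{"tx":-25,"ty":-2,"tz":0,"wx":0,"wy":0,"wz":0,"grip":44},{"tx":-25,"ty":-2,"tz":0,"wx":0,"wy":0,"wz":0,"grip":44},{"tx":-22,"ty":-1,"tz":0,"wx":0,"wy":0,"wz":0,"grip":44},{"tx":-16,"ty":-1,"tz":0,"wx":0,"wy":0,"wz":0,"grip":44},{"tx":-8,"ty":0,"tz":0,"wx":0,"wy":0,"wz":0,"grip":44},{"tx":0,"ty":0,"tz":0,"wx":0.05,"wy":0,"wz":0,"grip":44},{"tx":0,"ty":0,"tz":0,"wx":0.055,"wy":0,"wz":0,"grip":44},{"tx":0,"ty":0,"tz":0,"wx":0,"wy":0,"wz":0,"grip":44},{"tx":0,"ty":0,"tz":0,"wx":0,"wy":0,"wz":0,"grip":44}]'; python3 - <<'E'
from ov import *
to([.531,-.294,.03],down(103.4,6))
p,d=snap('scene','s15'); cv2.imwrite('pics/s15c.png',cv2.resize(cv2.cvtColor(p,4)[120:260,60:220],None,fx=4.5,fy=4.2))
E
```

```text
clock: 24.62
ee_pos: [0.5317, -0.2931, 0.1527]
eef_rot: [-3.036, -0.002, 1.805]
wrist_force: [-0.4, 0.3, -0.8]
finger_gap: 0.535
turn rad [-0.0013 -0.0022  0.0002] rows>= 1.0 | then shift mm [ -0.7  11.9 122.1] | shift in old frame [ -1.   12.1 122.1]
```

View pics/s15c.png

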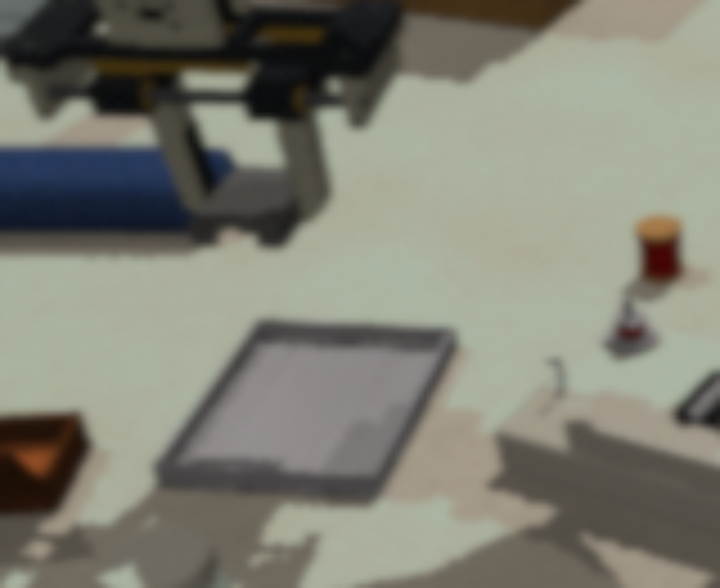

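Cover is held level above the tray. I'll lower it.

```bash
python3 -m creep '[{"tx":0,"ty":1.5,"tz":15,"wx":0,"wy":0,"wz":0,"grip":44},{"tx":0,"ty":2.5,"tz":25,"wx":0,"wy":0,"wz":0,"grip":44},{"tx":0,"ty":2.5,"tz":25,"wx":0,"wy":0,"wz":0,"grip":44},{"tx":0,"ty":2.5,"tz":25,"wx":0,"wy":0,"wz":0,"grip":44},{"tx":0,"ty":2,"tz":20,"wx":0,"wy":0,"wz":0,"grip":44},{"tx":0,"ty":1,"tz":12,"wx":0,"wy":0,"wz":0,"grip":44},{"tx":0,"ty":1,"tz":8,"wx":0,"wy":0,"wz":0,"grip":44},{"tx":0,"ty":1,"tz":5,"wx":0,"wy":0,"wz":0,"grip":44},{"tx":0,"ty":0,"tz":0,"wx":0,"wy":0,"wz":0,"grip":44},{"tx":0,"ty":0,"tz":0,"wx":0,"wy":0,"wz":0,"grip":44},{"tx":0,"ty":0,"tz":0,"wx":0,"wy":0,"wz":0,"grip":44}]'; python3 - <<'E'
from ov import *
to([.531,-.294,.007],down(103.4,6))
p,d=snap('scene','s16'); cv2.imwrite('pics/s16c.png',cv2.resize(cv2.cvtColor(p,4)[120:260,60:220],None,fx=4.5,fy=4.2))
E
```

```text
clock: 25.58
ee_pos: [0.532, -0.2942, 0.0194]
eef_rot: [-3.037, 0.001, 1.805]
wrist_force: [-0.4, 0.4, -0.3]
finger_gap: 0.532
turn rad [ 0.0003  0.001  -0.0003] rows>= 1.0 | then shift mm [ 0.5  0.4 12.5] | shift in old frame [ 0.5  0.4 12.5]
```

View pics/s16c.png

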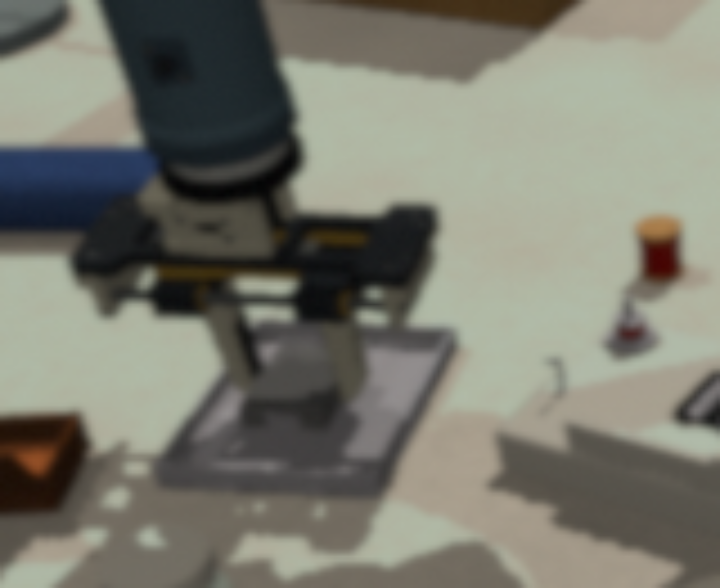

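```bash
python3 -m creep '[{"tx":0,"ty":0,"tz":4,"wx":0,"wy":0,"wz":0,"grip":44},{"tx":0,"ty":0,"tz":3,"wx":0,"wy":0,"wz":0,"grip":44},{"tx":0,"ty":0,"tz":2,"wx":0,"wy":0,"wz":0,"grip":44},{"tx":0,"ty":0,"tz":1,"wx":0,"wy":0,"wz":0,"grip":44},{"tx":0,"ty":0,"tz":0,"wx":0,"wy":0,"wz":0,"grip":44},{"tx":0,"ty":0,"tz":0,"wx":0,"wy":0,"wz":0,"grip":44}]'; python3 -m creep '[{"tx":0,"ty":0,"tz":1,"wx":0,"wy":0,"wz":0,"grip":44},{"tx":0,"ty":0,"tz":0,"wx":0,"wy":0,"wz":0,"grip":44},{"tx":0,"ty":0,"tz":0,"wx":0,"wy":0,"wz":0,"grip":44}]'; python3 -m creep '[{"tx":0,"ty":0,"tz":1,"wx":0,"wy":0,"wz":0,"grip":44},{"tx":0,"ty":0,"tz":0,"wx":0,"wy":0,"wz":0,"grip":44},{"tx":0,"ty":0,"tz":0,"wx":0,"wy":0,"wz":0,"grip":44}]'
```

```text
clock: 26.13
ee_pos: [0.5301, -0.2939, 0.0081]
eef_rot: [-3.035, -0.001, 1.804]
wrist_force: [-0.6, 0.2, -1.1]
finger_gap: 0.537
clock: 26.38
ee_pos: [0.5301, -0.2939, 0.0072]
eef_rot: [-3.036, -0.001, 1.804]
wrist_force: [0.3, 0.2, -1.0]
finger_gap: 0.536
clock: 26.63
ee_pos: [0.5299, -0.2939, 0.0062]
eef_rot: [-3.036, -0.001, 1.805]
wrist_force: [0.4, -0.4, -1.0]
finger_gap: 0.536
```

```bash
python3 -m creep '[{"tx":0,"ty":0,"tz":0.7,"wx":0,"wy":0,"wz":0,"grip":44},{"tx":0,"ty":0,"tz":0,"wx":0,"wy":0,"wz":0,"grip":44},{"tx":0,"ty":0,"tz":0,"wx":0,"wy":0,"wz":0,"grip":54},{"tx":0,"ty":0,"tz":0,"wx":0,"wy":0,"wz":0,"grip":58},{"tx":0,"ty":0,"tz":0,"wx":0,"wy":0,"wz":0,"grip":62},{"tx":0,"ty":0,"tz":0,"wx":0,"wy":0,"wz":0,"grip":62},{"tx":0,"ty":0,"tz":0,"wx":0,"wy":0,"wz":0,"grip":62},{"tx":0,"ty":0,"tz":0,"wx":0,"wy":0,"wz":0,"grip":62}]'; python3 -m creep '[{"tx":0,"ty":0,"tz":-5,"wx":0,"wy":0,"wz":0,"grip":62},{"tx":0,"ty":0,"tz":-10,"wx":0,"wy":0,"wz":0,"grip":62},{"tx":0,"ty":0,"tz":-20,"wx":0,"wy":0,"wz":0,"grip":62},{"tx":0,"ty":0,"tz":-30,"wx":0,"wy":0,"wz":0,"grip":62},{"tx":0,"ty":0,"tz":-30,"wx":0,"wy":0,"wz":0,"grip":62},{"tx":0,"ty":0,"tz":-30,"wx":0,"wy":0,"wz":0,"grip":62},{"tx":0,"ty":0,"tz":-20,"wx":0,"wy":0,"wz":0,"grip":62},{"tx":0,"ty":0,"tz":0,"wx":0,"wy":0,"wz":0,"grip":62},{"tx":0,"ty":0,"tz":0,"wx":0,"wy":0,"wz":0,"grip":62}]';python3 - <<'E'
from ov import *
p,d=snap('scene','s17'); cv2.imwrite('pics/s17c.png',cv2.convertScaleAbs(cv2.resize(cv2.cvtColor(p,4)[150:290,60:400],None,fx=2.35,fy=4),alpha=1.2))
W=world('scene',d); T=R.from_euler('z',13.4,degrees=True).inv().apply(W.reshape(-1,3)-[.531,-.294,0]).reshape(W.shape)*1000
m=(d>0)&(abs(T[...,0])<60)&(abs(T[...,1])<50)&(T[...,2]>14)&(T[...,2]<40)
q=T[m];print(len(q),np.median(q[:,2]),cv2.minAreaRect(q[:,:2].astype(np.float32)));a=np.linalg.lstsq(np.c_[q[:,:2],np.ones(len(q))],q[:,2],rcond=None)[0];print(np.degrees(np.arctan(a[:2])))
E
```

```text
clock: 27.3
ee_pos: [0.5299, -0.294, 0.0055]
eef_rot: [-3.036, -0.001, 1.804]
wrist_force: [0.7, 0.5, 0.2]
finger_gap: 0.668
clock: 28.05
ee_pos: [0.5458, -0.291, 0.1519]
eef_rot: [-3.038, 0.002, 1.805]
wrist_force: [0.5, 0.0, 0.0]
finger_gap: 0.668
331 19.8703239346546 ((2.3558120727539062, 3.0859928131103516), (71.50791931152344, 50.668060302734375), 1.0973469018936157)
[-0.70170262 -1.21198896]
```

View pics/s17c.png

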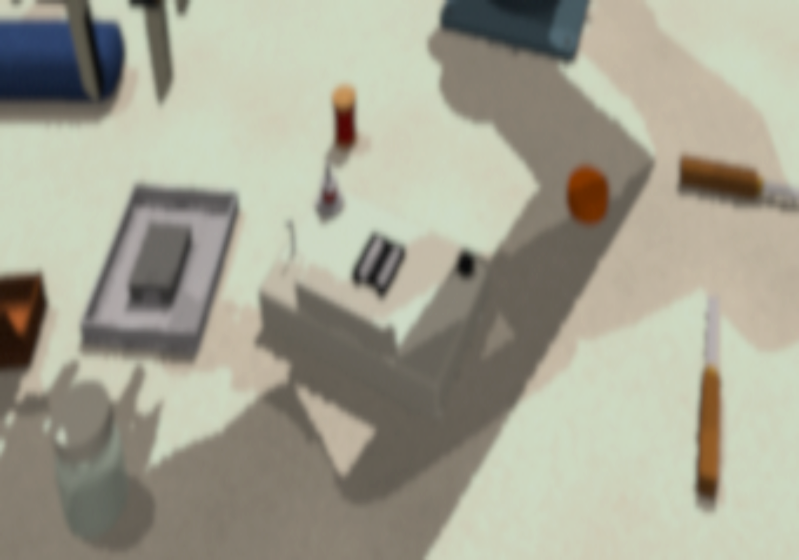

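The cover lies flat in the tray near its centre, at about (162,262), with its top at about 20 mm against the expected 19 mm. The opener lies on the table at about (710,400), and the robot is clear of everything. I'm handing in.

```bash
python3 -c "
from cell import job; print(job.sign_off())"
```

```text
the job is handed in; nothing more can be done
None
```

The battery cover is pried off and lying flat in the steel tray, and the opener is back on the table at its starting spot. I handed in at about 28 s of the 70 s allowed.

- **Prying:** I used the farther of the two openers, with its blade in the notch and levered on the ledge. After I withdrew the blade, depth showed the cover tilted 7.0° with its notched edge about 8 mm up, as expected for a freed cover.
- **Opener:** I laid it down before touching the cover. The last picture shows it lying on the table.
- **Cover:** I lifted it by its two long sides. In the tray, its top measured 19.9 mm high (19 mm expected), its tilt was about 1° or less, and it sat within about 4 mm of the tray's centre. The gripper was about 13 cm above it and touching nothing.
- **Checks that disagreed:**
  - The two cameras differed by about 2 mm, which is within the stated calibration.
  - While levering, the blade appeared up to 2.6 mm below the top of the ledge. I put that down to give in the grip and the arm. Net wrist-force readings stayed at about 6 N or less.
  - The gripper hid the cover during the pry, so I could only confirm the release after pulling back.

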